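Square and press the slide carriers

TASK

Add every loose slide carrier on the bench to the untidy pile on the pedal press and tap the pile until all edges are flush and square against both fences. Then press the pedal right down to its stop, hold it there a moment so that the foot presses the squared pile, and let it come up again. Last, set the keeper weight flat on the middle of the pile, leave the pile flush, and leave the bottle, tip box and jar where they are.

Things in the scene. Friction and masses are not known exactly. Their poses are not given: they have to be found in the camera images.
- carrier1: slide carrier: flat aluminium plate 110 x 60 x 7 mm (own x is the long way) with three dark slide windows on top; all carriers are alike. Origin: middle of the underside. Starts askew in the pile on the press.
- carrier2: slide carrier: flat aluminium plate 110 x 60 x 7 mm (own x is the long way) with three dark slide windows on top; all carriers are alike. Origin: middle of the underside. Starts askew in the pile on the press.
- carrier3: slide carrier: flat aluminium plate 110 x 60 x 7 mm (own x is the long way) with three dark slide windows on top; all carriers are alike. Origin: middle of the underside. Starts lying on the bench; may be absent.
- carrier4: slide carrier: flat aluminium plate 110 x 60 x 7 mm (own x is the long way) with three dark slide windows on top; all carriers are alike. Origin: middle of the underside. Starts lying on the bench; may be absent.
- carrier5: slide carrier: flat aluminium plate 110 x 60 x 7 mm (own x is the long way) with three dark slide windows on top; all carriers are alike. Origin: middle of the underside. Starts lying on the bench; may be absent.
- carrier6: slide carrier: flat aluminium plate 110 x 60 x 7 mm (own x is the long way) with three dark slide windows on top; all carriers are alike. Origin: middle of the underside. Starts lying on the bench; may be absent.
- weight: keeper weight: dark steel block 80 x 50 x 18 mm, about 0.5 kg, with an upright black knob 24 mm across and 34 mm high on its middle (52 mm high in all). Origin: middle of the underside.
- bed (a point): point on the top face (12 mm above the bench) of the press's white base plate, under the middle of a pile that stands square in the fences' corner. x towards the far fence, y towards the side fence, z up. A squared carrier's origin is straight above it, its long axis along x. The sides -x and -y are open; the plate reaches to x = -105, y = -80 mm.
- far_fence (a point): middle of the foot of the far fence's face: a steel wall across x, 60 mm wide, 60 mm high, face 55 mm in +x from the bed point.
- side_fence (a point): middle of the foot of the side fence's face, 30 mm in +y from the bed point. The fence is two steel posts, each 26 mm wide, 8 mm thick, 60 mm high, centred 42 mm either side of here in x; the 58 mm between them is open for a finger.
- pedal_pad (a point): point on the ribbed top of the black pedal, 105 mm from its hinge and 25 mm short of its front edge, midway across its 90 mm width; moves with the pedal (its z axis here need not be normal to the tread).
- pedal_hinge (a point): middle of the pedal's hinge line (along the y axis of the bed), 32 mm above the bench, 75 mm in x and 190 mm in y from the bed point. The pedal reaches 130 mm from here towards the robot.
- pedal (a joint): pedal angle in rad: 0 up at rest (tread sloping up 27 degrees to its front edge), 0.45 fully down at its stop, tread almost level. A spring (about 8 to 16 N at the pad) brings it back up.
- press_foot: rubber foot, 32 mm across, on the end of the sprung plunger of the press arm; swings down onto the pile as the pedal goes down. While the pedal is up the arm rises from a pivot 105 mm in +x from the bed point, leaning away from the robot, 200 mm high, its foot no nearer than 115 mm in x.
- bottle: bystander: amber bottle, 60 mm across, 130 mm high. Origin: middle of the underside.
- tipbox: bystander: blue tip box 120 x 85 x 55 mm. Origin: middle of the underside.
- jar: bystander: white jar, 70 mm across, 80 mm high. Origin: middle of the underside.
There are look-alikes about, which are no part of the job. What is shaped like the carrier6 but turquoise or yellow is not meant.

How it is judged:
By the outcome, as a careful person would: the job done as asked, in the order asked, and still so for the second after the job is handed in, with the robot touching nothing.
Of carrier3, carrier4, carrier5, carrier6 only 2 to 4 are there at a start; the rules pass over those that are not, and their reading is None.
At some moment in a run one of carrier1, carrier2 may be knocked a few centimetres aside while the robot is not near it.
It also fails if it takes over 210 s, if anything falls off the work surface, if the arm or the gripper's body presses on something with over 40 N, if the wrist force passes 120 N, or if a joint passes its speed limit or range.

ROBOT

A 6-joint arm with a two-finger parallel gripper is mounted at the origin on the work surface. World frame = base frame: x ahead of the robot, y to its left, z up, the work surface at z = 0. Lengths are in m, angles in rad, forces in N, time in s.
With the tool pointing down it reaches from about 0.3 to 0.775 m from the base axis. Payload 14.6 kg.
Tool frame: the origin (TCP) lies at the very end of the fingers, on their centre line; the grasp point (between the pads) lies 19 mm behind it (r.grip_point_offset is the distance from the TCP to the grasp point, in m); z points along the fingers, y is the direction in which the jaws open and shut (so a half turn about z gives the same grasp; the last joint's range is limited). The gripper opens to 94 mm and grips with 3 to 60 N. Pads are 16 mm wide; open, the fingers measure 119 mm over their backs; the gripper's body (75 mm by 177 mm) begins 78 mm behind the grasp point.
Start: joints at [1.094, 0.3, 1.521, -0, 1.321, -0.067], TCP at [0.219, 0.504, 0.205] pointing down, gripper open.
Joint ranges: [-3.03, 3.03], [-0.79, 2.21], [0.23, 2.52], [-1.04, 4.18], [0, 3.07], [-2.55, 2.55]. Speed limits (rad/s): [2.22, 2.22, 2.57, 3.14, 3.14, 3.14].

INTERFACE

Orientations are given as a unit quaternion [x, y, z, w].
In Python, from plant import r, eyes gives the robot as it stands.
- The arm moves only by the shell command python3 -m handwheel 'ROWS'. ROWS is a JSON object of lists of equal length, an entry for each row: "linear": the shift along the world's x, y, z in m, a list of three; "rotation": the turn, a rotation vector about the world's x, y, z in degrees, a list of three; "fingers": the finger opening in m, from 0 to 0.094. A call has 1 to 20 rows; each row shifts and turns the commanded pose from where the row before left it; what a row does not reach is not made up. A row lasts 1/10 s, in which the tool goes at most 50 mm and 8.59 degrees, less where a joint would pass 70% of its speed; a pose out of reach is approached as far as the arm can. A call is refused whole if a number of a shift passes 0.05 or a number of a turn 8.59, either way. A call with a gripper value outside its range is refused whole. The fingers move at their own pace and stop on an object; the grip force is fixed at half the most. Time passes only in rows, so rows that do not move let the fingers close. It gives the time, the measured TCP pose, the force and the opening at its end, in the units of the state.
- r.state(): the state, without advancing time (a new reading comes with each control period).
- eyes.grab_frame(name): name is "scene" or "top" or "wrist"; returns the picture (400x640x3 uint8, red, green, blue); there is no depth.
- eyes.calibration(name): a dict with "fx", "fy", "cx", "cy" (pixels), "rvec" (rotation vector, rad) and "tvec" (3), from world to camera coordinates, as OpenCV has them. Camera axes: x right, y down, z forward; pixel columns grow to the right and rows downward; lengths in m; the calibration is good to about 2 mm. A picture is of the moment at which its call begins: read the wrist's pose just before it. calibration takes no time and is no camera call; for the wrist camera it gives the pose at the moment of the call.
- r.close_job(): hands the job in, once; it reports no verdict.
The state is a dict: "t": time; "joint_positions": joint angles; "qvel": joint speeds; "effort": joint torques, N m; "position": TCP position; "orientation": TCP orientation; "ft_force": force on the tool from outside, world axes, zero at the start; "torque": the same for the moment, N m; "gripper_width": finger opening in m.
Only numpy, scipy, OpenCV 4.12 (cv2) and the standard library are available. Lean on these libraries where they do the work, as an engineer would, in place of code of your own. Each camera call takes 0.05 s, during which the arm holds its last target.

## Working session

There is one attempt and no reset: what is moved stays moved. The work goes in short steps, Python scripts to look and compute and a shell command to move; the robot and the scene stay as the last step left them, time stands still between calls to the robot, and variables do not carry over. Pictures are saved under pics/ and viewed, and the job is handed in when it is done.

```bash
ls; mkdir -p pics; python3 - <<'E'
from plant import r,eyes
import cv2
print(r.state())
for n in("scene","top","wrist"):
    cv2.imwrite(f"pics/a_{n}.png",eyes.grab_frame(n)[:,:,::-1]); print(n,eyes.calibration(n))
E
```

```text
pics
{'t': 0.0, 'joint_positions': array([ 1.09438275e+00,  3.00488278e-01,  1.52161604e+00,  2.29452028e-05,
        1.32066931e+00, -6.65837463e-02]), 'qvel': array([-3.57317758e-04,  3.88875797e-04,  1.07411084e-04, -7.66376814e-05,
        3.78667308e-04,  3.98815753e-04]), 'effort': array([-1.82235333e-03, -5.31833982e+01, -3.52713776e+01,  7.07140379e-02,
        2.46026705e-02, -1.17096047e-04]), 'position': array([0.2190144 , 0.50421855, 0.20486211]), 'orientation': array([ 2.03486607e-01,  9.79077552e-01, -5.65879296e-04, -1.69061584e-04]), 'ft_force': array([-0.35143239, -0.63601891,  0.29682645]), 'torque': array([ 0.01868074, -0.05835366, -0.02005676]), 'gripper_width': 0.09372709428520835}
scene {'fx': 518.2768550559857, 'fy': 518.2768550559857, 'cx': 311.793659420522, 'cy': 200.15761007149774, 'rvec': array([ 1.96710777,  0.93230226, -0.4856054 ]), 'tvec': array([-0.36482346, -0.10125796,  1.9820189 ])}
top {'fx': 433.07074441021626, 'fy': 433.07074441021626, 'cx': 321.32667449914885, 'cy': 192.63427707229448, 'rvec': array([ 2.14835742, -2.17803985,  0.12238108]), 'tvec': array([0.0259199 , 0.52223574, 1.30891369])}
wrist {'fx': 331.4521069836051, 'fy': 331.4521069836051, 'cx': 318.4074607137023, 'cy': 196.36019043820215, 'rvec': array([-2.41371659, -1.58152953, -0.23287273]), 'tvec': array([-0.54984799, -0.02907278,  0.39358084])}
```

View pics/a_scene.png

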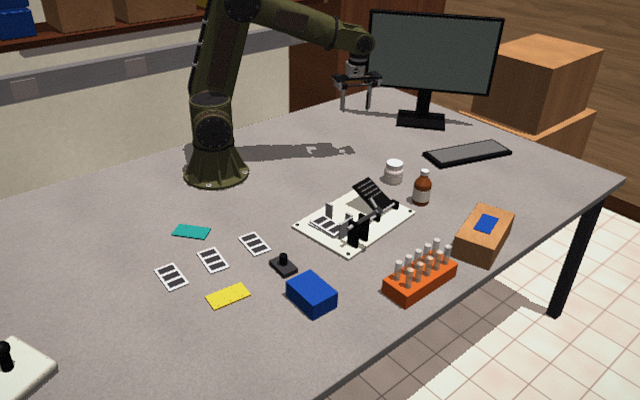

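View pics/a_top.png

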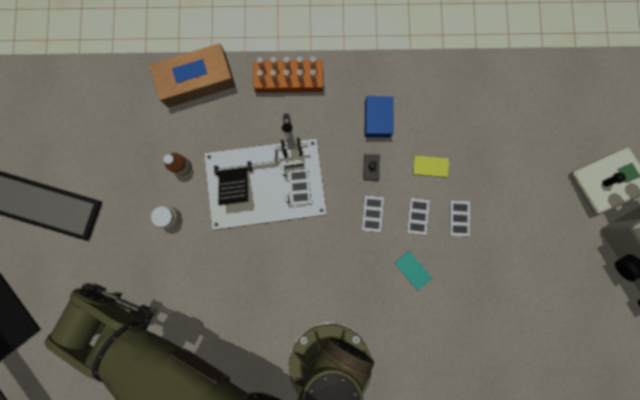

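View pics/a_wrist.png

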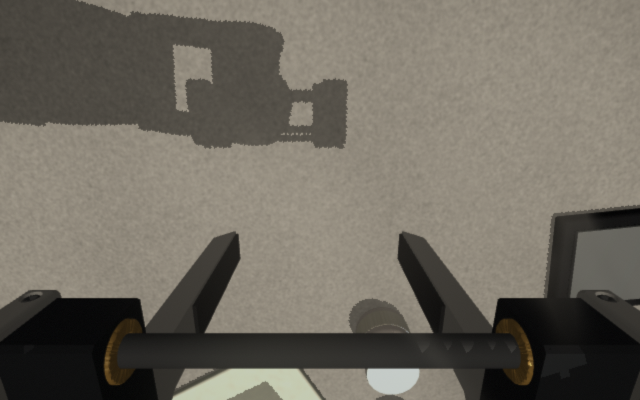

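Three loose carriers are in the top view, at (373,214), (418,216) and (460,218). The lone turquoise (413,270) and yellow (431,167) plates are the look-alikes. The press is around (265,185), the weight is at (371,167). Next I measure everything.

```bash
cat > h.py <<'E'
from plant import r,eyes
import cv2,numpy as np
from scipy.spatial.transform import Rotation as R
def grab(n,name=None):
    c=eyes.calibration(n); im=eyes.grab_frame(n)[:,:,::-1].copy()
    if name: cv2.imwrite(f"pics/{name}.png",im)
    return im,c
def ray(c,p):
    M=cv2.Rodrigues(np.array(c['rvec']))[0]; o=-M.T@c['tvec']
    d=M.T@np.array([(p[0]-c['cx'])/c['fx'],(p[1]-c['cy'])/c['fy'],1]); return o,d
def pt(c,p,z):
    o,d=ray(c,p); return o+d*(z-o[2])/d[2]
def px(c,P):
    return cv2.projectPoints(np.array(P,float).reshape(-1,3),np.array(c['rvec']),np.array(c['tvec']),np.array([[c['fx'],0,c['cx']],[0,c['fy'],c['cy']],[0,0,1]]),None)[0].reshape(-1,2)
def crop(im,x0,y0,x1,y1,s,name):
    cv2.imwrite(f"pics/{name}.png",cv2.resize(im[y0:y1,x0:x1],None,fx=s,fy=s,interpolation=cv2.INTER_CUBIC))
E
python3 - <<'E'
from h import *
im=cv2.imread("pics/a_top.png"); c=eyes.calibration("top")
crop(im,195,100,345,240,5,"c_press"); crop(im,340,80,490,240,3.7,"c_loose")
s=cv2.imread("pics/a_scene.png"); crop(s,285,165,425,265,5,"c_scpress")
hsv=cv2.cvtColor(im,cv2.COLOR_BGR2HSV)
m=((hsv[...,1]<45)&(hsv[...,2]>140)).astype(np.uint8)
m[:60]=0;m[:,:150]=0;m[:,540:]=0
for k in cv2.findContours(m,cv2.RETR_EXTERNAL,cv2.CHAIN_APPROX_NONE)[0]:
    a=cv2.contourArea(k)
    if a>100:
        rc=cv2.minAreaRect(k); print(a,rc,[np.round(pt(c,b,.007 if a<3000 else .012),4)[:2] for b in cv2.boxPoints(rc)],pt(c,rc[0],.007))
E
```

```text
289.0 ((160.5, 215.5), (19.0, 19.0), 90.0) [array([0.4903, 0.5529]), array([0.4895, 0.4933]), array([0.4301, 0.4918]), array([0.4309, 0.5511])] [0.46010696 0.52227733 0.007     ]
454.5 ((460.0, 218.0), (34.0, 18.0), 90.0) [array([ 0.4931, -0.3875]), array([ 0.4923, -0.4439]), array([ 0.3863, -0.4383]), array([ 0.3871, -0.3824])] [ 0.43946237 -0.41300748  0.007     ]
602.5 ((418.10894775390625, 215.910888671875), (18.90570831298828, 34.82630157470703), 5.710592269897461) [array([ 0.3973, -0.2459]), array([ 0.5054, -0.2607]), array([ 0.4987, -0.3195]), array([ 0.3907, -0.3042])] [ 0.44777695 -0.28253099  0.007     ]
599.5 ((372.5574035644531, 213.36886596679688), (18.74089813232422, 34.67518615722656), 5.19442892074585) [array([ 0.407 , -0.1052]), array([ 0.5149, -0.1177]), array([ 0.5088, -0.1761]), array([ 0.4009, -0.1631])] [ 0.45767531 -0.14049379  0.007     ]
5682.5 ((264.1942138671875, 183.39889526367188), (76.33708190917969, 114.90777587890625), 82.47618103027344) [array([0.6557, 0.3939]), array([0.6993, 0.0328]), array([0.4583, 0.0046]), array([0.4164, 0.3587])] [0.55686207 0.19833715 0.007     ]
```

View pics/c_press.png

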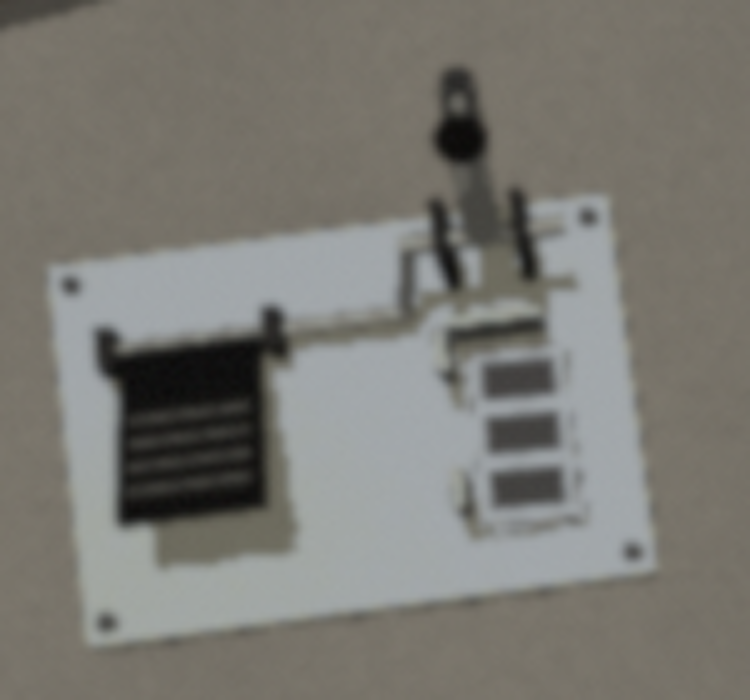

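View pics/c_loose.png

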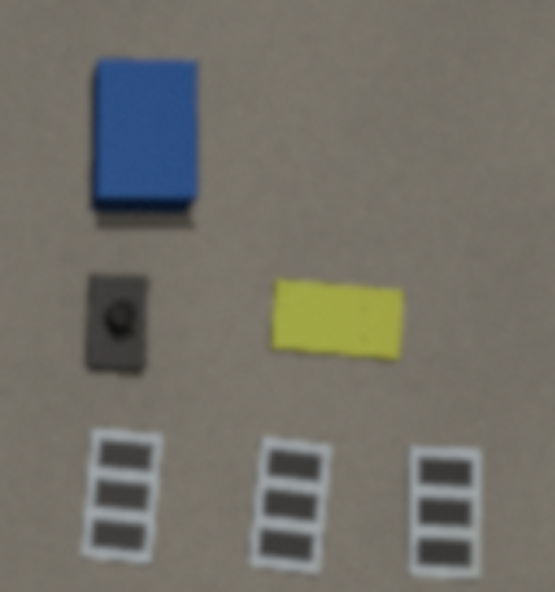

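View pics/c_scpress.png

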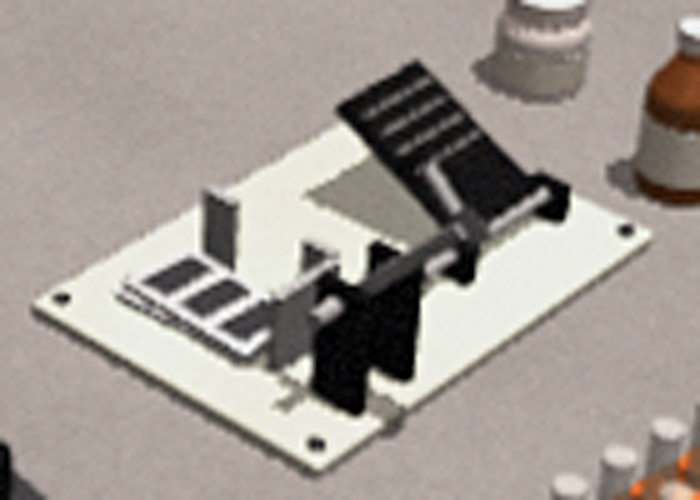

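```bash
python3 - <<'E'
from h import *
s=r.state();c=eyes.calibration("wrist");M=R.from_quat(s['orientation']).as_matrix()
o,_=ray(c,(0,0));print(M.T@(o-s['position']), M.T@cv2.Rodrigues(c['rvec'])[0].T)
E
python3 -m handwheel '{"linear":[[0.0133,-0.0358,0],[0.0133,-0.0358,0],[0.0133,-0.0358,0],[0.0133,-0.0358,0],[0.0133,-0.0358,0],[0.0133,-0.0358,0],[0.0133,-0.0358,0],[0.0133,-0.0358,0],[0.0133,-0.0358,0],[0.0133,-0.0358,0],[0.0133,-0.0358,0],[0.0133,-0.0358,0],[0.0133,-0.0358,0],[0.0133,-0.0358,0],[0.0133,-0.0358,0],[0.0133,-0.0358,0],[0.0133,-0.0358,0],[0.0133,-0.0358,0],[0,0,0],[0,0,0]],"rotation":[[0,0,0.94],[0,0,0.94],[0,0,0.94],[0,0,0.94],[0,0,0.94],[0,0,0.94],[0,0,0.94],[0,0,0.94],[0,0,0.94],[0,0,0.94],[0,0,0.94],[0,0,0.94],[0,0,0.94],[0,0,0.94],[0,0,0.94],[0,0,0.94],[0,0,0.94],[0,0,0.94],[0,0,0],[0,0,0]],"fingers":[0.094,0.094,0.094,0.094,0.094,0.094,0.094,0.094,0.094,0.094,0.094,0.094,0.094,0.094,0.094,0.094,0.094,0.094,0.094,0.094]}'
python3 -c "
from h import *
grab('wrist','b_wrist');grab('top','b_top')"
```

```text
[ 0.0856929   0.00045965 -0.17940081] [[-1.15656445e-03 -9.57002253e-01 -2.90078180e-01]
 [ 9.99999294e-01 -1.02787958e-03 -5.95979209e-04]
 [ 2.72188009e-04 -2.90078665e-01  9.57002766e-01]]
t: 2.15
position: [0.4583, -0.1402, 0.205]
orientation: [0.058, 0.998, 0.0, -0.001]
ft_force: [-0.2, 0.5, 1.0]
gripper_width: 0.0945
```

View pics/b_wrist.png

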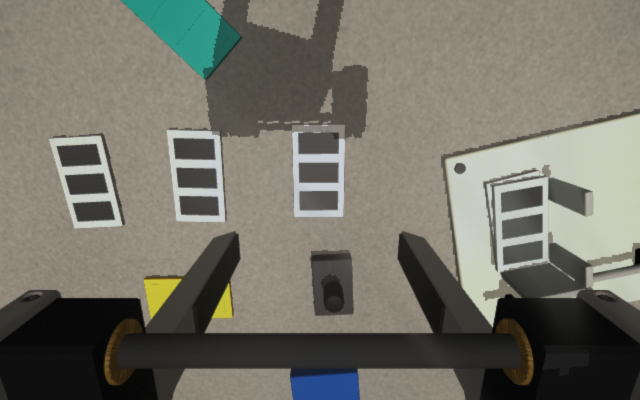

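The wrist view shows the three silver carriers at (318,171), (197,176) and (87,181), the weight at (332,283) and the pile at (520,222). The turquoise and yellow plates have no windows, so I leave them alone. Measuring.

```bash
python3 - <<'E'
from h import *
c=eyes.calibration("wrist");im=cv2.imread("pics/b_wrist.png")
g=im.astype(int).mean(2);hsv=cv2.cvtColor(im,cv2.COLOR_BGR2HSV)
m=((g>165)&(hsv[...,1]<60)).astype(np.uint8); m[:,440:]=0;m[290:]=0
m=cv2.morphologyEx(m,cv2.MORPH_CLOSE,np.ones((3,3)))
for k in cv2.findContours(m,cv2.RETR_EXTERNAL,cv2.CHAIN_APPROX_NONE)[0]:
    if cv2.contourArea(k)<800: continue
    P=np.array([pt(c,p,.007)[:2] for p in k[:,0,:]])
    rc=cv2.minAreaRect((P*1000).astype(np.float32)); print(cv2.contourArea(k),rc)
crop(im,430,90,640,310,3.6,"b_press"); crop(im,40,110,360,320,2.4,"b_loose")
E
```

```text
4410.5 ((440.124755859375, -411.4746398925781), (59.417057037353516, 109.35546875), 86.4496841430664)
3229.0 ((461.73028564453125, -139.26950073242188), (59.31135177612305, 100.71404266357422), 83.6101303100586)
4455.5 ((447.938720703125, -281.0406494140625), (59.35739517211914, 109.44757843017578), 82.06034088134766)
```

View pics/b_press.png

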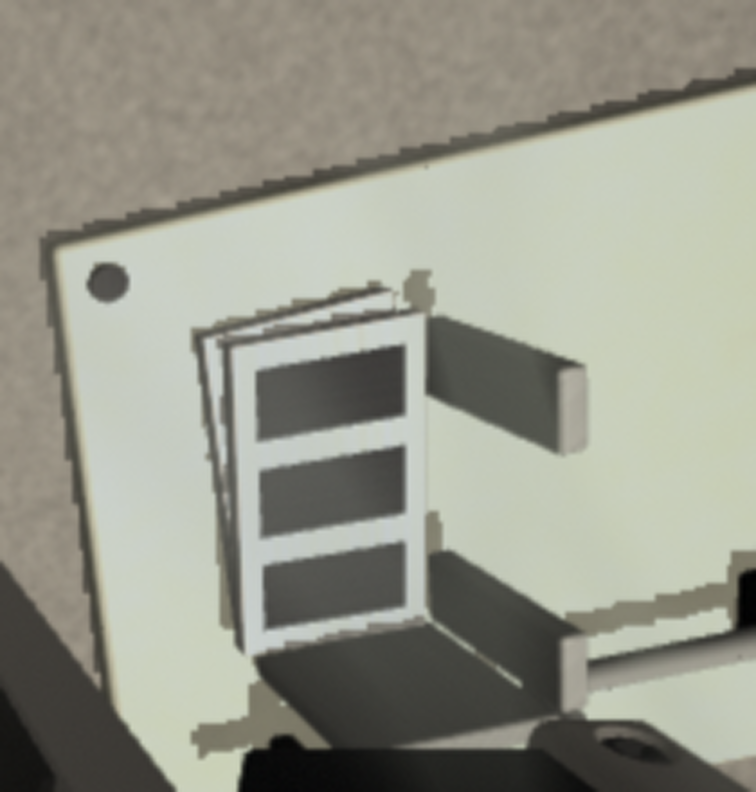

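View pics/b_loose.png

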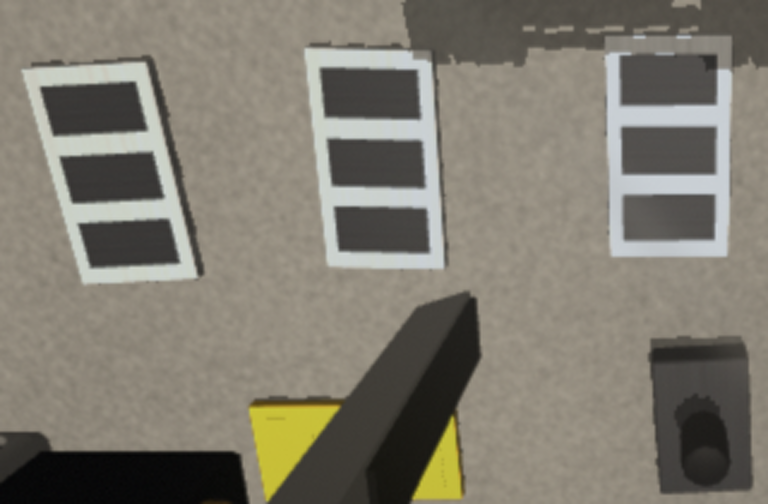

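```bash
python3 - <<'E'
from h import *
c=eyes.calibration("wrist");im=cv2.imread("pics/b_wrist.png")
f=lambda u,v:(430+u/3.6-.35,90+v/3.6-.35)
yaw=np.radians(6.8);Rm=np.array([[np.cos(yaw),-np.sin(yaw)],[np.sin(yaw),np.cos(yaw)]])
def bed(u,v,z,b): 
    p=pt(c,f(u,v),z)[:2]; print((u,v),np.round(p,4),"bed->",np.round(p-Rm@np.array(b),4)); return p
a=bed(55,245,.012,(-.105,-.08))
b=bed(700,95,.012,(-.105,0)); print("yaw edge",np.degrees(np.arctan2(-(b-a)[0],(b-a)[1])))
d=bed(113,690,.012,(0,-.08)); print(np.degrees(np.arctan2((d-a)[1],(d-a)[0])))
p1=bed(560,365,.072,(-.055,.03));p2=bed(560,455,.072,(-.029,.03));p3=bed(560,637,.072,(.029,.03))
print(np.degrees(np.arctan2((p3-p1)[1],(p3-p1)[0])))
B=np.array([.5545,.0978])
for q in [(228,347),(425,311),(428,618),(245,655)]: print("top carrier",Rm.T@(pt(c,f(*q),.026)[:2]-B))
for q in [(195,335),(385,290)]: print("low carrier",Rm.T@(pt(c,f(*q),.019)[:2]-B))
# weight top: z=.018; knob top
g=lambda u,v:(40+u/2.4-.3,110+v/2.4-.3)
w=[pt(c,g(*q),.018)[:2] for q in [(652,358),(746,358),(750,488),(662,492)]];print(np.round(w,4),np.mean(w,0))
print(pt(c,g(706,465),.052))
E
```

```text
(55, 245) [0.4564 0.006 ] bed-> [0.5512 0.0979]
(700, 95) [0.4326 0.201 ] bed-> [0.5369 0.2135]
yaw edge 6.950098500285416
(113, 690) [0.6186 0.0256] bed-> [0.6091 0.105 ]
6.8773741216187965
(560, 365) [0.4921 0.1208] bed-> [0.5502 0.0975]
(560, 455) [0.5187 0.1239] bed-> [0.551  0.0975]
(560, 637) [0.5765 0.1305] bed-> [0.5512 0.0972]
6.518854504248068
top carrier [-0.0675137  -0.03581063]
top carrier [-0.06502471  0.02423226]
top carrier [0.042364   0.02132682]
top carrier [ 0.04220007 -0.03920054]
low carrier [-0.0711771  -0.04236162]
low carrier [-0.0720254   0.01675865]
[[ 0.5622 -0.1595]
 [ 0.5677 -0.1118]
 [ 0.6453 -0.1164]
 [ 0.6424 -0.1638]] [ 0.60441574 -0.13785734]
[ 0.60470831 -0.13759438  0.052     ]
```

```bash
python3 -m handwheel '{"linear":[[-0.0008,0.0009,-0.04],[0,0,-0.04],[0,0,-0.04],[0,0,-0.03],[0,0,-0.03],[0,0,-0.012],[0,0,-0.007],[0,0,-0.003],[0,0,0],[0,0,0],[0,0,0]],"rotation":[[0,0,0],[0,0,0],[0,0,0],[0,0,0],[0,0,0],[0,0,0],[0,0,0],[0,0,0],[0,0,0],[0,0,0],[0,0,0]],"fingers":[0.085,0.085,0.085,0.085,0.085,0.085,0.085,0.085,0.085,0.085,0.085]}'
python3 -m handwheel '{"linear":[[0,0,0],[0,0,0],[0,0,0],[0,0,0],[0,0,0],[0,0,0],[0,0,0],[0,0,0]],"rotation":[[0,0,0],[0,0,0],[0,0,0],[0,0,0],[0,0,0],[0,0,0],[0,0,0],[0,0,0]],"fingers":[0.05,0.05,0.05,0.05,0.05,0.05,0.05,0.05]}'
```

```text
t: 3.35
position: [0.4581, -0.1392, 0.0042]
orientation: [0.057, 0.998, -0.0, 0.001]
ft_force: [0.6, -0.8, 0.1]
gripper_width: 0.0848
t: 4.15
position: [0.4578, -0.1391, 0.0035]
orientation: [0.057, 0.998, -0.0, 0.0]
ft_force: [-0.5, -0.2, 1.8]
gripper_width: 0.0593
```

```bash
python3 -m handwheel '{"linear":[[0,0,0.015],[0,0,0.03],[0,0,0.045],[0,0,0.04],[0.0112,0.0292,0],[0.0112,0.0292,0],[0.0112,0.0292,0],[0.0112,0.0292,0],[0.0112,0.0292,0],[0.0112,0.0292,0],[0.0112,0.0292,0],[0.0112,0.0292,0],[0,0,0],[0,0,0],[0,0,0]],"rotation":[[0,0,0],[0,0,0],[0,0,0],[0,0,0],[0,0,1.68],[0,0,1.68],[0,0,1.68],[0,0,1.68],[0,0,1.68],[0,0,1.68],[0,0,1.68],[0,0,1.68],[0,0,0],[0,0,0],[0,0,0]],"fingers":[0.05,0.05,0.05,0.05,0.05,0.05,0.05,0.05,0.05,0.05,0.05,0.05,0.05,0.05,0.05]}'
python3 -c "
from h import *
grab('wrist','c_wrist');grab('scene','c_scene')"
```

```text
t: 5.65
position: [0.547, 0.0938, 0.1332]
orientation: [-0.06, 0.998, -0.0, -0.0]
ft_force: [-0.7, -0.2, -1.5]
gripper_width: 0.0593
```

View pics/c_wrist.png

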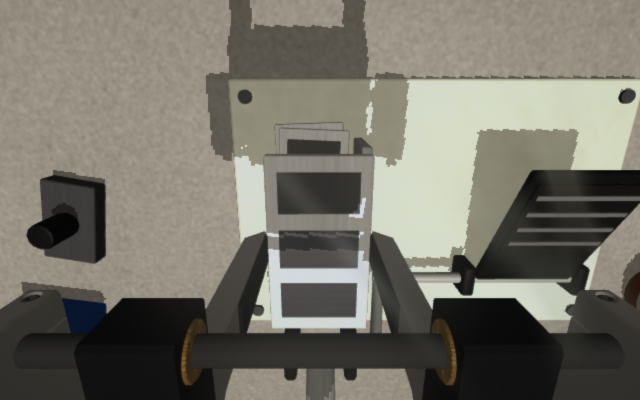

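The held carrier is aligned with the plate, above the askew pile. I lower it now.

```bash
python3 -m handwheel '{"linear":[[0,0.0003,-0.03],[0,0,-0.025],[0,0,-0.02],[0,0,-0.012],[0,0,-0.008],[0,0,-0.004],[0,0,-0.002],[0,0,0],[0,0,0]],"rotation":[[0,0,0],[0,0,0],[0,0,0],[0,0,0],[0,0,0],[0,0,0],[0,0,0],[0,0,0],[0,0,0]],"fingers":[0.05,0.05,0.05,0.05,0.05,0.05,0.05,0.05,0.05]}'
```

```text
t: 6.65
position: [0.5476, 0.0949, 0.033]
orientation: [-0.06, 0.998, -0.0, 0.0]
ft_force: [0.7, -0.3, -1.2]
gripper_width: 0.0592
```

```bash
python3 -m handwheel '{"linear":[[0,0,-0.002],[0,0,0],[0,0,0],[0,0,0],[0,0,0],[0,0,0.01],[0,0,0.04],[0,0,0.04],[0,0,0.04]],"rotation":[[0,0,0],[0,0,0],[0,0,0],[0,0,0],[0,0,0],[0,0,0],[0,0,0],[0,0,0],[0,0,0]],"fingers":[0.05,0.05,0.075,0.075,0.075,0.075,0.075,0.075,0.075]}'
python3 -m handwheel '{"linear":[[-0.0122,-0.047,0],[-0.0122,-0.047,0],[-0.0122,-0.047,0],[-0.0122,-0.047,0],[-0.0122,-0.047,0],[-0.0122,-0.047,0],[-0.0122,-0.047,0],[-0.0122,-0.047,0],[0,0,0],[0,0,0]],"rotation":[[0,0,-1.85],[0,0,-1.85],[0,0,-1.85],[0,0,-1.85],[0,0,-1.85],[0,0,-1.85],[0,0,-1.85],[0,0,-1.85],[0,0,0],[0,0,0]],"fingers":[0.085,0.085,0.085,0.085,0.085,0.085,0.085,0.085,0.085,0.085]}'
python3 -c "
from h import *
grab('wrist','d_wrist');i,_=grab('top','d_top');crop(i,195,100,490,280,2.5,'d_topc')"
```

```text
t: 7.55
position: [0.5471, 0.0948, 0.1628]
orientation: [-0.06, 0.998, 0.0, 0.0]
ft_force: [-0.5, 0.4, -0.1]
gripper_width: 0.0751
t: 8.55
position: [0.4494, -0.2817, 0.1609]
orientation: [0.07, 0.998, -0.0, 0.0]
ft_force: [-0.1, -0.8, 0.2]
gripper_width: 0.0851
```

View pics/d_topc.png

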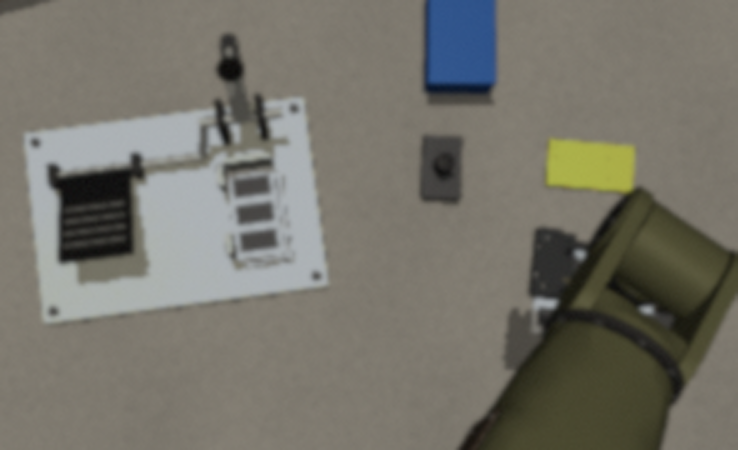

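View pics/d_wrist.png

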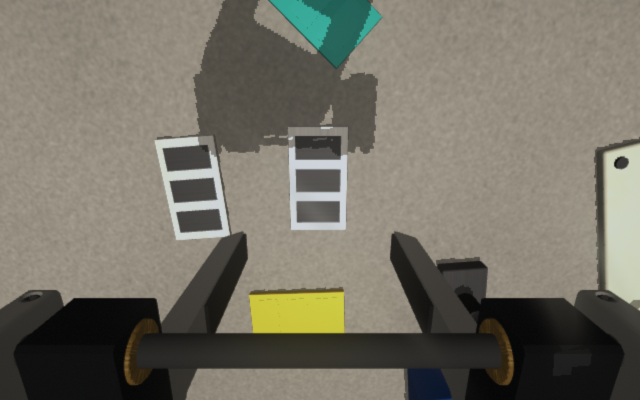

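Carrier placed. The gripper is above the second one, at (318,178).

```bash
python3 -m handwheel '{"linear":[[-0.0013,0.0007,-0.04],[0,0,-0.04],[0,0,-0.04],[0,0,-0.02],[0,0,-0.012],[0,0,-0.006],[0,0,0],[0,0,0],[0,0,0],[0,0,0],[0,0,0],[0,0,0],[0,0,0],[0,0,0],[0,0,0]],"rotation":[[0,0,0],[0,0,0],[0,0,0],[0,0,0],[0,0,0],[0,0,0],[0,0,0],[0,0,0],[0,0,0],[0,0,0],[0,0,0],[0,0,0],[0,0,0],[0,0,0],[0,0,0]],"fingers":[0.085,0.085,0.085,0.085,0.085,0.085,0.085,0.05,0.05,0.05,0.05,0.05,0.05,0.05,0.05]}'
```

```text
t: 10.15
position: [0.4487, -0.2807, 0.003]
orientation: [0.069, 0.998, -0.0, 0.0]
ft_force: [-0.4, 0.5, 5.6]
gripper_width: 0.0595
```

```bash
python3 -m handwheel '{"linear":[[0,0,0.015],[0,0,0.03],[0,0,0.045],[0,0,0.04],[0.011,0.0417,0],[0.011,0.0417,0],[0.011,0.0417,0],[0.011,0.0417,0],[0.011,0.0417,0],[0.011,0.0417,0],[0.011,0.0417,0],[0.011,0.0417,0],[0.011,0.0417,0],[0,0,0],[0,0,0],[0,0,0]],"rotation":[[0,0,0],[0,0,0],[0,0,0],[0,0,0],[0,0,1.65],[0,0,1.65],[0,0,1.65],[0,0,1.65],[0,0,1.65],[0,0,1.65],[0,0,1.65],[0,0,1.65],[0,0,1.65],[0,0,0],[0,0,0],[0,0,0]],"fingers":[0.05,0.05,0.05,0.05,0.05,0.05,0.05,0.05,0.05,0.05,0.05,0.05,0.05,0.05,0.05,0.05]}'
python3 -c "
from h import *
grab('wrist','e_wrist')"
```

```text
t: 11.75
position: [0.5472, 0.094, 0.1323]
orientation: [-0.06, 0.998, -0.0, -0.0]
ft_force: [1.3, -0.2, -0.2]
gripper_width: 0.0593
```

View pics/e_wrist.png

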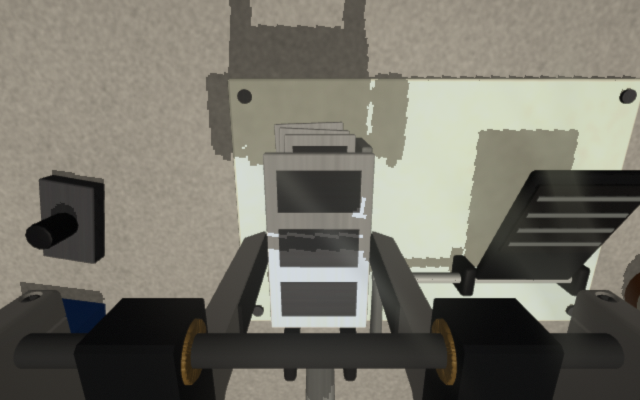

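```bash
python3 -m handwheel '{"linear":[[0.0003,0.0003,-0.03],[0,0,-0.025],[0,0,-0.018],[0,0,-0.01],[0,0,-0.007],[0,0,-0.003],[0,0,-0.002],[0,0,0],[0,0,0]],"rotation":[[0,0,0],[0,0,0],[0,0,0],[0,0,0],[0,0,0],[0,0,0],[0,0,0],[0,0,0],[0,0,0]],"fingers":[0.05,0.05,0.05,0.05,0.05,0.05,0.05,0.05,0.05]}'
```

```text
t: 12.7
position: [0.548, 0.0952, 0.038]
orientation: [-0.06, 0.998, -0.0, 0.0]
ft_force: [-0.2, 0.0, -0.9]
gripper_width: 0.0591
```

```bash
python3 -m handwheel '{"linear":[[0,0,-0.001],[0,0,0],[0,0,0],[0,0,0],[0,0,0],[0,0,0.01],[0,0,0.04],[0,0,0.04],[0,0,0.04]],"rotation":[[0,0,0],[0,0,0],[0,0,0],[0,0,0],[0,0,0],[0,0,0],[0,0,0],[0,0,0],[0,0,0]],"fingers":[0.05,0.05,0.075,0.075,0.075,0.075,0.075,0.075,0.075]}'
python3 -m handwheel '{"linear":[[-0.0097,-0.046,0],[-0.0097,-0.046,0],[-0.0097,-0.046,0],[-0.0097,-0.046,0],[-0.0097,-0.046,0],[-0.0097,-0.046,0],[-0.0097,-0.046,0],[-0.0097,-0.046,0],[-0.0097,-0.046,0],[-0.0097,-0.046,0],[-0.0097,-0.046,0],[0,0,0],[0,0,0]],"rotation":[[0,0,-0.955],[0,0,-0.955],[0,0,-0.955],[0,0,-0.955],[0,0,-0.955],[0,0,-0.955],[0,0,-0.955],[0,0,-0.955],[0,0,-0.955],[0,0,-0.955],[0,0,-0.955],[0,0,0],[0,0,0]],"fingers":[0.085,0.085,0.085,0.085,0.085,0.085,0.085,0.085,0.085,0.085,0.085,0.085,0.085]}'
python3 - <<'E'
from h import *
im,c=grab('wrist','f_wrist')
g=im.astype(int).mean(2);hsv=cv2.cvtColor(im,cv2.COLOR_BGR2HSV)
m=((g>165)&(hsv[...,1]<60)).astype(np.uint8); m[:,440:]=0;m[290:]=0
m=cv2.morphologyEx(m,cv2.MORPH_CLOSE,np.ones((3,3)))
for k in cv2.findContours(m,cv2.RETR_EXTERNAL,cv2.CHAIN_APPROX_NONE)[0]:
    if cv2.contourArea(k)<800: continue
    P=np.array([pt(c,p,.007)[:2] for p in k[:,0,:]])
    print(cv2.minAreaRect((P*1000).astype(np.float32)))
im,c=grab('top','f_top');crop(im,195,100,490,280,2.5,'f_topc')
E
```

```text
t: 13.6
position: [0.5475, 0.0951, 0.1688]
orientation: [-0.06, 0.998, 0.0, 0.0]
ft_force: [0.7, -0.6, 0.3]
gripper_width: 0.0749
t: 14.9
position: [0.4406, -0.4113, 0.1667]
orientation: [0.032, 0.999, 0.0, 0.0]
ft_force: [-0.7, 1.0, -0.6]
gripper_width: 0.0849
((447.604248046875, -412.36016845703125), (59.29024124145508, 93.2317123413086), 86.14064025878906)
```

View pics/f_wrist.png

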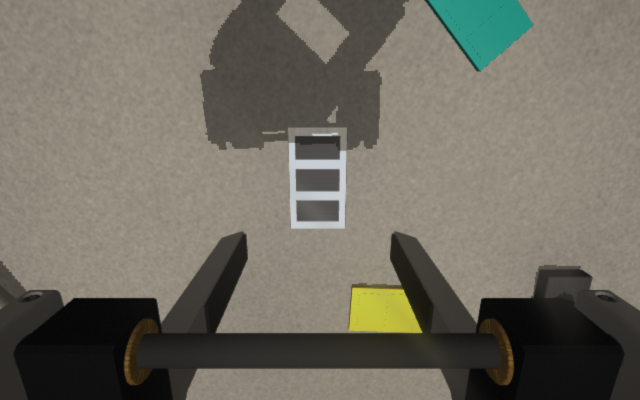

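View pics/f_topc.png

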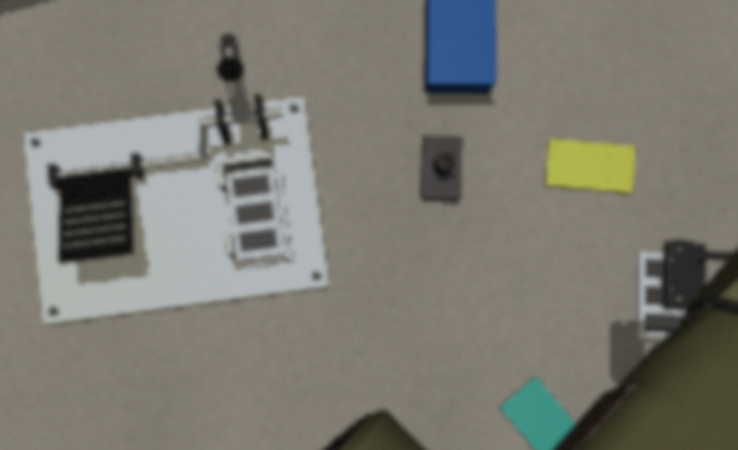

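Four carriers are now in the pile, and the gripper is over the third loose one. Gripping it.

```bash
python3 -m handwheel '{"linear":[[-0.0005,-0.0005,-0.04],[0,0,-0.04],[0,0,-0.04],[0,0,-0.024],[0,0,-0.012],[0,0,-0.007],[0,0,0],[0,0,0],[0,0,0],[0,0,0],[0,0,0],[0,0,0],[0,0,0],[0,0,0],[0,0,0]],"rotation":[[0,0,0],[0,0,0],[0,0,0],[0,0,0],[0,0,0],[0,0,0],[0,0,0],[0,0,0],[0,0,0],[0,0,0],[0,0,0],[0,0,0],[0,0,0],[0,0,0],[0,0,0]],"fingers":[0.085,0.085,0.085,0.085,0.085,0.085,0.085,0.05,0.05,0.05,0.05,0.05,0.05,0.05,0.05]}'
```

```text
t: 16.5
position: [0.4407, -0.4116, 0.0041]
orientation: [0.031, 1.0, -0.0, 0.0]
ft_force: [-1.4, 0.6, 6.8]
gripper_width: 0.0592
```

```bash
python3 -m handwheel '{"linear":[[0,0,0.015],[0,0,0.03],[0,0,0.045],[0,0,0.04],[0.00894,0.0422,0],[0.00894,0.0422,0],[0.00894,0.0422,0],[0.00894,0.0422,0],[0.00894,0.0422,0],[0.00894,0.0422,0],[0.00894,0.0422,0],[0.00894,0.0422,0],[0.00894,0.0422,0],[0.00894,0.0422,0],[0.00894,0.0422,0],[0.00894,0.0422,0],[0,0,0],[0,0,0],[0,0,0]],"rotation":[[0,0,0],[0,0,0],[0,0,0],[0,0,0],[0,0,0.875],[0,0,0.875],[0,0,0.875],[0,0,0.875],[0,0,0.875],[0,0,0.875],[0,0,0.875],[0,0,0.875],[0,0,0.875],[0,0,0.875],[0,0,0.875],[0,0,0.875],[0,0,0],[0,0,0],[0,0,0]],"fingers":[0.05,0.05,0.05,0.05,0.05,0.05,0.05,0.05,0.05,0.05,0.05,0.05,0.05,0.05,0.05,0.05,0.05,0.05,0.05]}'
python3 -c "
from h import *
grab('wrist','g_wrist')"
```

```text
t: 18.4
position: [0.5477, 0.0942, 0.1338]
orientation: [-0.06, 0.998, -0.0, 0.0]
ft_force: [0.3, 0.4, -0.4]
gripper_width: 0.0593
```

View pics/g_wrist.png

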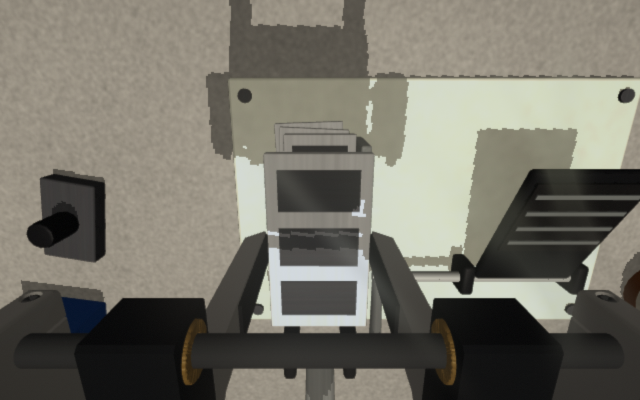

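```bash
python3 -m handwheel '{"linear":[[0,0,-0.03],[0,0,-0.025],[0,0,-0.015],[0,0,-0.009],[0,0,-0.006],[0,0,-0.003],[0,0,-0.001],[0,0,0],[0,0,0],[0,0,0],[0,0,0],[0,0,0],[0,0,0.01],[0,0,0.04],[0,0,0.04],[0,0,0.02],[-0.025,-0.04,0],[-0.025,-0.03,0],[0,0,0],[0,0,0]],"rotation":[[0,0,0],[0,0,0],[0,0,0],[0,0,0],[0,0,0],[0,0,0],[0,0,0],[0,0,0],[0,0,0],[0,0,0],[0,0,0],[0,0,0],[0,0,0],[0,0,0],[0,0,0],[0,0,0],[0,0,0],[0,0,0],[0,0,0],[0,0,0]],"fingers":[0.05,0.05,0.05,0.05,0.05,0.05,0.05,0.05,0.075,0.075,0.075,0.075,0.075,0.075,0.075,0.075,0.075,0.075,0.075,0.075]}'
python3 - <<'E'
from h import *
im,c=grab('wrist','h_wrist')
im,c=grab('scene','h_scene');crop(im,285,165,425,265,5,'h_sc')
E
```

```text
t: 20.45
position: [0.4981, 0.0247, 0.1555]
orientation: [-0.06, 0.998, -0.0, 0.001]
ft_force: [0.8, 1.1, 0.8]
gripper_width: 0.0747
```

View pics/h_wrist.png

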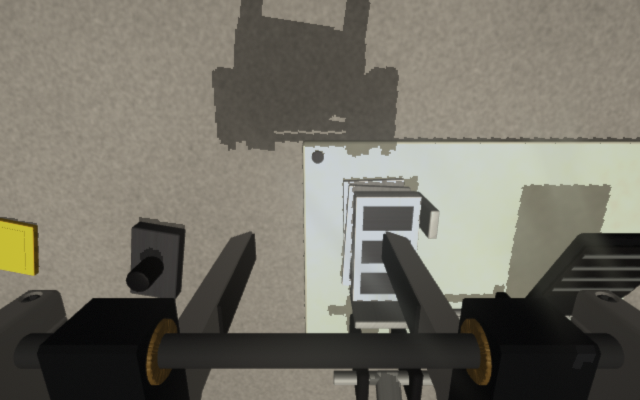

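View pics/h_sc.png

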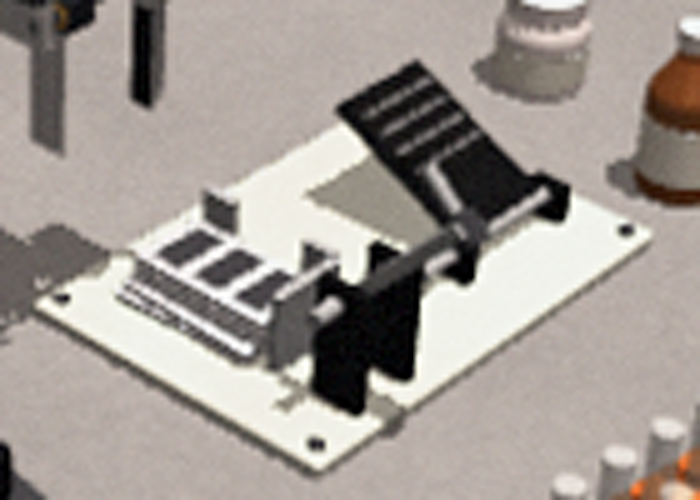

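All five carriers are in the pile; the top one is at about (387,245) in the wrist view. It now needs tapping. First I go to the open −x side with the fingers 30 mm apart.

```bash
python3 -m handwheel '{"linear":[[-0.018,0.0297,0],[-0.018,0.0297,0],[0,0,-0.035],[0,0,-0.035],[0,0,-0.035],[0,0,-0.02],[0,0,-0.012],[0,0,-0.004],[0,0,0],[0,0,0]],"rotation":[[0,0,0],[0,0,0],[0,0,0],[0,0,0],[0,0,0],[0,0,0],[0,0,0],[0,0,0],[0,0,0],[0,0,0]],"fingers":[0.03,0.03,0.03,0.03,0.03,0.03,0.03,0.03,0.03,0.03]}'
python3 - <<'E'
from h import *
im,c=grab('wrist','i_wrist')
im,c=grab('scene','i_scene');crop(im,285,165,425,265,5,'i_sc')
E
```

```text
t: 21.55
position: [0.4625, 0.0846, 0.0144]
orientation: [-0.06, 0.998, 0.0, 0.001]
ft_force: [-0.4, 0.3, -0.1]
gripper_width: 0.0303
```

View pics/i_wrist.png

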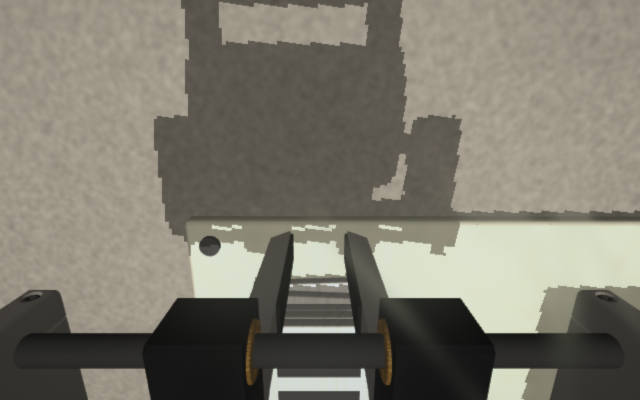

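View pics/i_sc.png

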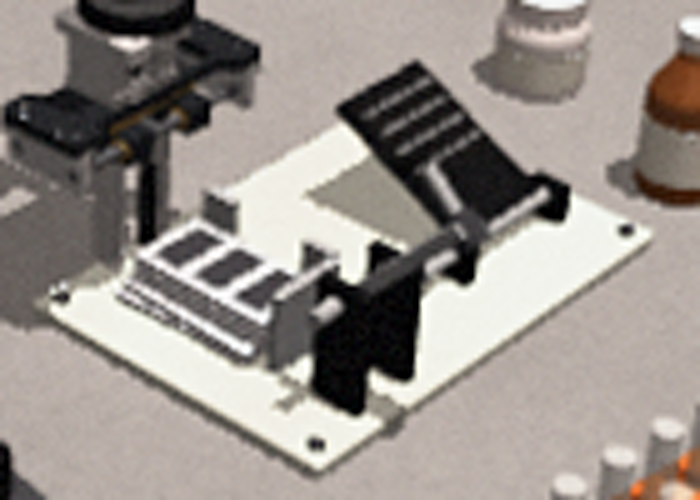

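```bash
python3 -m handwheel '{"linear":[[0.00397,0.00048,0],[0.00397,0.00048,0],[0.00199,0.00024,0],[0.00199,0.00024,0],[0.00199,0.00024,0],[0.00199,0.00024,0],[0.00199,0.00024,0],[0.00199,0.00024,0],[0.00099,0.00012,0],[0.00099,0.00012,0],[0.00099,0.00012,0],[0,0,0]],"rotation":[[0,0,0],[0,0,0],[0,0,0],[0,0,0],[0,0,0],[0,0,0],[0,0,0],[0,0,0],[0,0,0],[0,0,0],[0,0,0],[0,0,0]],"fingers":[0.03,0.03,0.03,0.03,0.03,0.03,0.03,0.03,0.03,0.03,0.03,0.03]}'
```

```text
t: 22.85
position: [0.4847, 0.0872, 0.0134]
orientation: [-0.06, 0.998, -0.0, 0.0]
ft_force: [-3.4, -0.2, -0.8]
gripper_width: 0.0296
```

```bash
python3 -m handwheel '{"linear":[[0.00099,0.00012,0],[0.00099,0.00012,0],[0.00099,0.00012,0],[0,0,0]],"rotation":[[0,0,0],[0,0,0],[0,0,0],[0,0,0]],"fingers":[0.03,0.03,0.03,0.03]}'
python3 -m handwheel '{"linear":[[0.00099,0.00012,0],[0,0,0],[0,0,0]],"rotation":[[0,0,0],[0,0,0],[0,0,0]],"fingers":[0.03,0.03,0.03]}'
```

```text
t: 23.25
position: [0.4855, 0.0872, 0.0132]
orientation: [-0.06, 0.998, -0.0, -0.003]
ft_force: [-18.7, -3.9, 11.9]
gripper_width: 0.03
t: 23.55
position: [0.4857, 0.0872, 0.013]
orientation: [-0.06, 0.998, -0.0, -0.004]
ft_force: [-23.0, -5.6, 15.5]
gripper_width: 0.0302
```

```bash
python3 -m handwheel '{"linear":[[-0.004,-0.0005,0],[-0.015,-0.0018,0],[-0.01,-0.0012,0.03],[0,0,0.04],[0,0,0.03],[0,0,0]],"rotation":[[0,0,0],[0,0,0],[0,0,0],[0,0,0],[0,0,0],[0,0,0]],"fingers":[0.03,0.03,0.03,0.03,0.03,0.03]}'
python3 - <<'E'
from h import *
print(r.state()['joint_positions'])
im,c=grab('wrist','j_wrist')
im,c=grab('scene','j_scene');crop(im,285,165,425,265,5,'j_sc')
E
```

```text
t: 24.15
position: [0.4621, 0.0845, 0.1175]
orientation: [-0.06, 0.998, 0.0, 0.004]
ft_force: [0.1, 0.3, -0.9]
gripper_width: 0.03
[ 1.02807014e-01  2.15885034e-01  1.84675823e+00 -4.08906448e-05
  1.07043330e+00 -1.58895067e+00]
```

View pics/j_wrist.png

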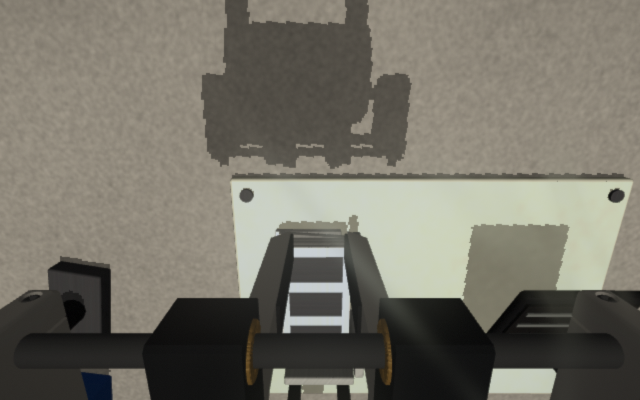

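View pics/j_sc.png

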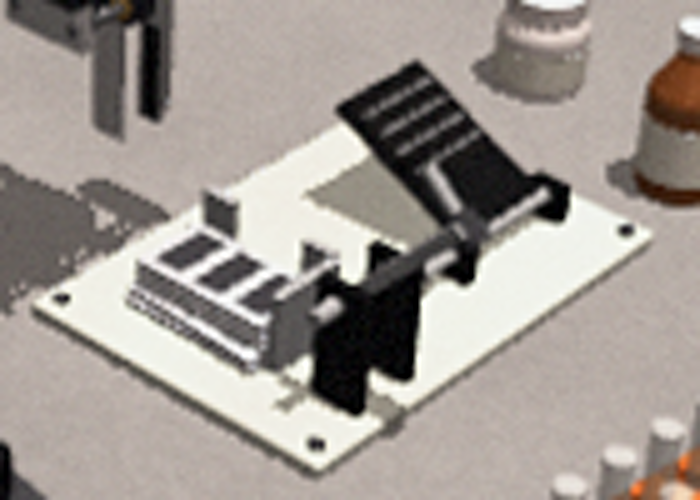

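The x-push lined up the stack against the far fence. Next comes the y side: I rotate the jaws 90° and go round to −y.

```bash
python3 -m handwheel '{"linear":[[0,-0.0133,0],[0,-0.0133,0],[0,-0.0133,0],[0,-0.0133,0],[0.0117,0,0],[0.0117,0,0],[0.0117,0,0],[0.0117,0,0],[0.0117,0,0],[0.0117,0,0],[0.0117,0,0],[0,0,0],[0,0,0],[0,0,-0.03],[0,0,-0.03],[0,0,-0.025],[0,0,-0.013],[0,0,-0.005],[0,0,0],[0,0,0]],"rotation":[[0,0,-8.18],[0,0,-8.18],[0,0,-8.18],[0,0,-8.18],[0,0,-8.18],[0,0,-8.18],[0,0,-8.18],[0,0,-8.18],[0,0,-8.18],[0,0,-8.18],[0,0,-8.18],[0,0,0],[0,0,0],[0,0,0],[0,0,0],[0,0,0],[0,0,0],[0,0,0],[0,0,0],[0,0,0]],"fingers":[0.05,0.05,0.05,0.05,0.05,0.05,0.05,0.05,0.05,0.05,0.05,0.05,0.05,0.05,0.05,0.05,0.05,0.05,0.05,0.05]}'
python3 - <<'E'
from h import *
s=r.state();print(R.from_quat(s['orientation']).as_matrix())
im,c=grab('wrist','k_wrist')
im,c=grab('scene','k_scene');crop(im,285,165,425,265,5,'k_sc')
E
```

```text
t: 26.25
position: [0.5409, 0.0311, 0.0121]
orientation: [0.662, 0.75, -0.0, -0.0]
ft_force: [-13.3, 0.6, 22.2]
gripper_width: 0.0497
[[-1.23516252e-01  9.92342130e-01 -9.12131181e-04]
 [ 9.92342544e-01  1.23516295e-01 -8.79672185e-06]
 [ 1.03933706e-04 -9.06233115e-04 -9.99999584e-01]]
```

View pics/k_wrist.png

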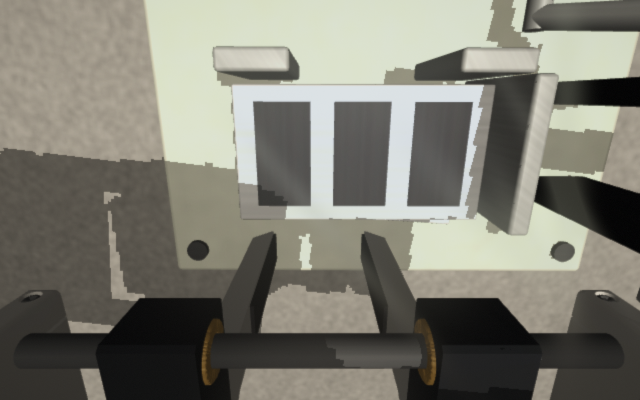

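View pics/k_sc.png

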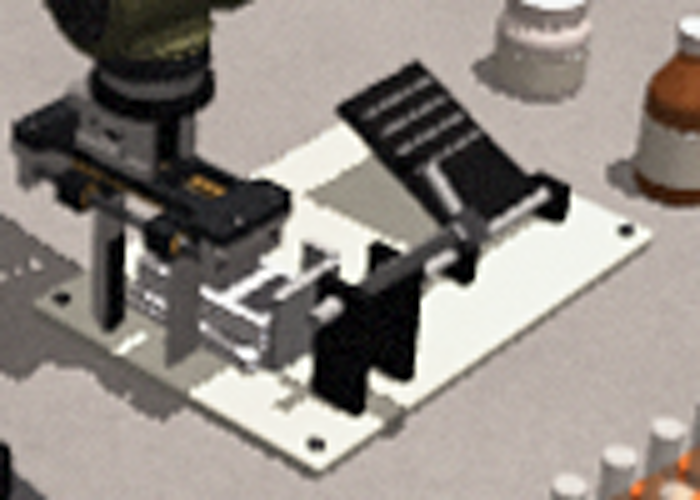

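The fingertips are touching the plate (22 N), so I raise 3 mm and then push +y. The wrist view shows the pile and both posts clearly.

```bash
python3 -m handwheel '{"linear":[[0,0,0.0035],[0,0,0],[-0.00048,0.00397,0],[-0.00048,0.00397,0],[-0.00048,0.00397,0],[-0.00024,0.00199,0],[-0.00024,0.00199,0],[-0.00024,0.00199,0],[-0.00024,0.00199,0],[0,0,0]],"rotation":[[0,0,0],[0,0,0],[0,0,0],[0,0,0],[0,0,0],[0,0,0],[0,0,0],[0,0,0],[0,0,0],[0,0,0]],"fingers":[0.05,0.05,0.05,0.05,0.05,0.05,0.05,0.05,0.05,0.05]}'
python3 -m handwheel '{"linear":[[-0.00012,0.00099,0],[-0.00012,0.00099,0],[0,0,0]],"rotation":[[0,0,0],[0,0,0],[0,0,0]],"fingers":[0.05,0.05,0.05]}'
python3 -m handwheel '{"linear":[[-0.00012,0.00099,0],[-0.00012,0.00099,0],[0,0,0]],"rotation":[[0,0,0],[0,0,0],[0,0,0]],"fingers":[0.05,0.05,0.05]}'
```

```text
t: 27.35
position: [0.5391, 0.051, 0.0139]
orientation: [0.663, 0.749, 0.0, 0.0]
ft_force: [1.4, -2.0, -0.5]
gripper_width: 0.0499
t: 27.65
position: [0.539, 0.0528, 0.014]
orientation: [0.663, 0.749, 0.0, 0.0]
ft_force: [1.9, -2.7, -2.6]
gripper_width: 0.05
t: 27.95
position: [0.5388, 0.0543, 0.014]
orientation: [0.663, 0.749, -0.0, 0.0]
ft_force: [3.3, -8.7, -1.8]
gripper_width: 0.0501
```

```bash
python3 -m handwheel '{"linear":[[-0.00012,0.00099,0],[0,0,0]],"rotation":[[0,0,0],[0,0,0]],"fingers":[0.05,0.05]}'
python3 -m handwheel '{"linear":[[-0.00006,0.0005,0],[0,0,0]],"rotation":[[0,0,0],[0,0,0]],"fingers":[0.05,0.05]}'
python3 - <<'E'
from h import *
im,c=grab('wrist','l_wrist')
crop(im,140,20,600,280,1.7,'l_wc')
im,c=grab('scene','l_scene');crop(im,285,165,425,265,5,'l_sc')
E
```

```text
t: 28.15
position: [0.5388, 0.0543, 0.014]
orientation: [0.663, 0.749, -0.001, 0.001]
ft_force: [2.6, -16.7, -1.8]
gripper_width: 0.05
t: 28.35
position: [0.5388, 0.0543, 0.014]
orientation: [0.663, 0.749, -0.001, 0.001]
ft_force: [2.6, -19.8, -1.5]
gripper_width: 0.0502
```

View pics/l_wc.png

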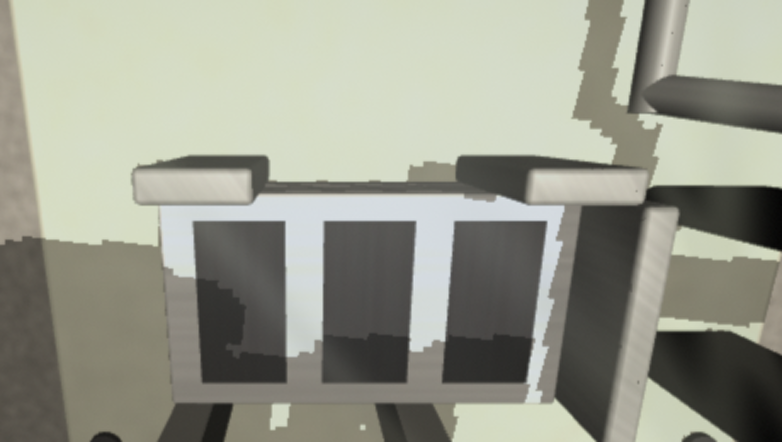

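View pics/l_sc.png

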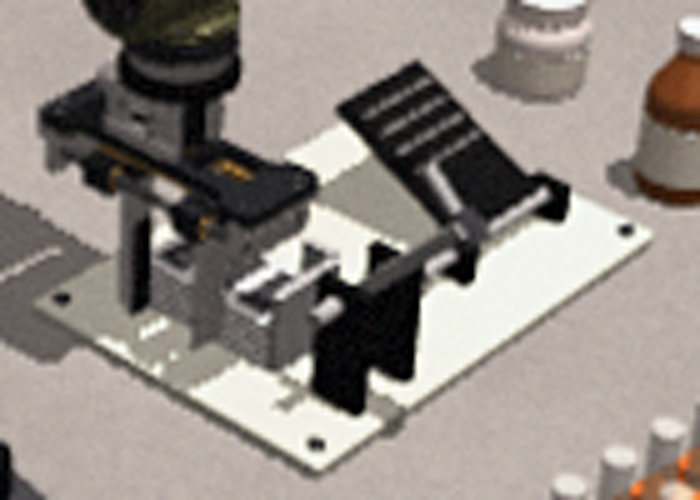

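y-side flush. Now a second x tap with the jaws turned back.

```bash
python3 -m handwheel '{"linear":[[0.0006,-0.005,0],[0.0018,-0.015,0],[0,0,0.035],[0,0,0.04],[0,0,0.03],[-0.0113,0,0],[-0.0113,0,0],[-0.0113,0,0],[-0.0113,0,0],[-0.0113,0,0],[-0.0113,0,0],[-0.0113,0,0],[0,0.0133,0],[0,0.0133,0],[0,0.0133,0],[0,0.0133,0],[0,0,0],[0,0,0]],"rotation":[[0,0,0],[0,0,0],[0,0,0],[0,0,0],[0,0,0],[0,0,8.18],[0,0,8.18],[0,0,8.18],[0,0,8.18],[0,0,8.18],[0,0,8.18],[0,0,8.18],[0,0,8.18],[0,0,8.18],[0,0,8.18],[0,0,8.18],[0,0,0],[0,0,0]],"fingers":[0.03,0.03,0.03,0.03,0.03,0.03,0.03,0.03,0.03,0.03,0.03,0.03,0.03,0.03,0.03,0.03,0.03,0.03]}'
python3 - <<'E'
from h import *
s=r.state();M=R.from_quat(s['orientation']).as_matrix();print(np.degrees(np.arctan2(-M[0,1],M[1,1])))
im,c=grab('wrist','m_wrist')
im,c=grab('scene','m_scene');crop(im,285,165,425,265,5,'m_sc')
E
```

```text
t: 30.25
position: [0.4617, 0.0892, 0.1189]
orientation: [-0.059, 0.998, 0.0, -0.0]
ft_force: [0.4, -0.1, 0.5]
gripper_width: 0.0301
6.713753135200064
```

View pics/m_sc.png

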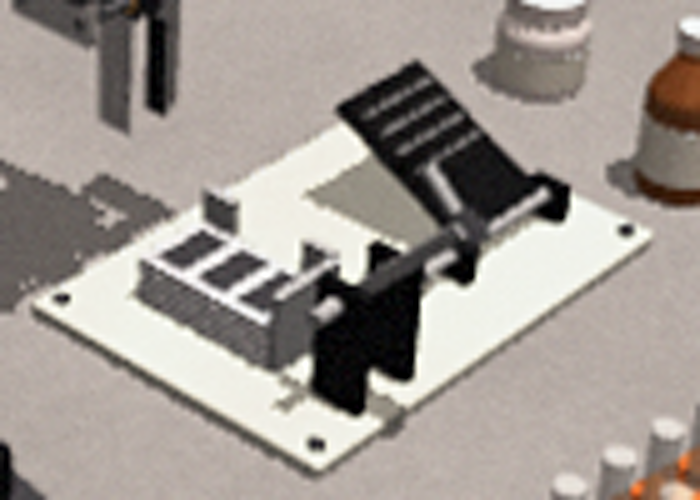

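```bash
python3 -m handwheel '{"linear":[[0,-0.002,-0.04],[0,0,-0.035],[0,0,-0.02],[0,0,-0.008],[0,0,0],[0.00397,0.00048,0],[0.00397,0.00048,0],[0.00397,0.00048,0],[0.00397,0.00048,0],[0.00199,0.00024,0],[0.00199,0.00024,0],[0.00199,0.00024,0],[0.00099,0.00012,0],[0,0,0]],"rotation":[[0,0,0],[0,0,0],[0,0,0],[0,0,0],[0,0,0],[0,0,0],[0,0,0],[0,0,0],[0,0,0],[0,0,0],[0,0,0],[0,0,0],[0,0,0],[0,0,0]],"fingers":[0.03,0.03,0.03,0.03,0.03,0.03,0.03,0.03,0.03,0.03,0.03,0.03,0.03,0.03]}'
python3 -m handwheel '{"linear":[[0.00099,0.00012,0],[0.0005,0.00006,0],[0,0,0]],"rotation":[[0,0,0],[0,0,0],[0,0,0]],"fingers":[0.03,0.03,0.03]}'
```

```text
t: 31.75
position: [0.4846, 0.0903, 0.0159]
orientation: [-0.06, 0.998, -0.0, -0.0]
ft_force: [0.1, -0.4, -0.2]
gripper_width: 0.0299
t: 32.05
position: [0.4858, 0.0904, 0.0158]
orientation: [-0.06, 0.998, -0.0, -0.0]
ft_force: [-2.7, -1.3, 2.0]
gripper_width: 0.0301
```

```bash
python3 -m handwheel '{"linear":[[0.00099,0.00012,0],[0,0,0]],"rotation":[[0,0,0],[0,0,0]],"fingers":[0.03,0.03]}'
python3 -m handwheel '{"linear":[[0.00099,0.00012,0],[0,0,0]],"rotation":[[0,0,0],[0,0,0]],"fingers":[0.03,0.03]}'
```

```text
t: 32.25
position: [0.4869, 0.0906, 0.0158]
orientation: [-0.06, 0.998, -0.0, -0.0]
ft_force: [-3.4, -0.5, 2.2]
gripper_width: 0.0302
t: 32.45
position: [0.4877, 0.0907, 0.0158]
orientation: [-0.06, 0.998, -0.0, -0.001]
ft_force: [-5.4, -1.6, 2.6]
gripper_width: 0.0301
```

```bash
python3 -m handwheel '{"linear":[[0.00099,0.00012,0],[0,0,0]],"rotation":[[0,0,0],[0,0,0]],"fingers":[0.03,0.03]}'
python3 -m handwheel '{"linear":[[0.00099,0.00012,0],[0,0,0]],"rotation":[[0,0,0],[0,0,0]],"fingers":[0.03,0.03]}'
```

```text
t: 32.65
position: [0.4877, 0.0907, 0.0158]
orientation: [-0.06, 0.998, -0.0, -0.002]
ft_force: [-14.0, -2.3, 10.7]
gripper_width: 0.0303
t: 32.85
position: [0.4877, 0.0907, 0.0157]
orientation: [-0.06, 0.998, -0.0, -0.003]
ft_force: [-21.2, -3.6, 16.5]
gripper_width: 0.0299
```

Hard stop in x. Then a second y tap, which also gives the inspection view.

```bash
python3 -m handwheel '{"linear":[[-0.006,-0.0007,0],[-0.02,-0.0024,0],[0,0,0.04],[0,0,0.04],[0,0,0.03],[0,-0.0145,0],[0,-0.0145,0],[0,-0.0145,0],[0,-0.0145,0],[0.0117,0,0],[0.0117,0,0],[0.0117,0,0],[0.0117,0,0],[0.0117,0,0],[0.0117,0,0],[0.0117,0,0],[0,0,0],[0,0,0]],"rotation":[[0,0,0],[0,0,0],[0,0,0],[0,0,0],[0,0,0],[0,0,-8.18],[0,0,-8.18],[0,0,-8.18],[0,0,-8.18],[0,0,-8.18],[0,0,-8.18],[0,0,-8.18],[0,0,-8.18],[0,0,-8.18],[0,0,-8.18],[0,0,-8.18],[0,0,0],[0,0,0]],"fingers":[0.05,0.05,0.05,0.05,0.05,0.05,0.05,0.05,0.05,0.05,0.05,0.05,0.05,0.05,0.05,0.05,0.05,0.05]}'
python3 - <<'E'
from h import *
im,c=grab('wrist','n_wrist')
im,c=grab('scene','n_scene');crop(im,285,165,425,265,5,'n_sc')
E
```

```text
t: 34.65
position: [0.5458, 0.0298, 0.1258]
orientation: [0.661, 0.75, 0.0, 0.0]
ft_force: [-0.9, -0.5, -0.3]
gripper_width: 0.0501
```

View pics/n_wrist.png

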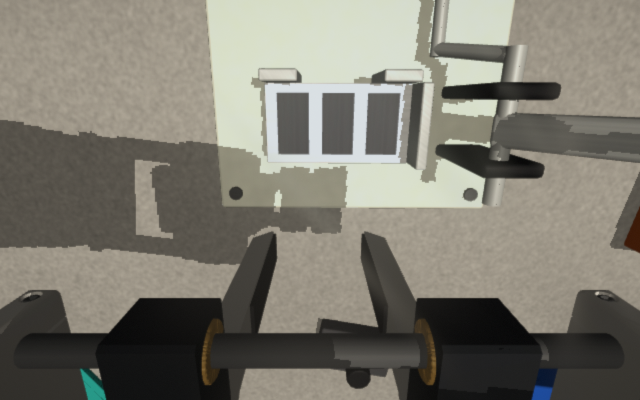

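View pics/n_sc.png

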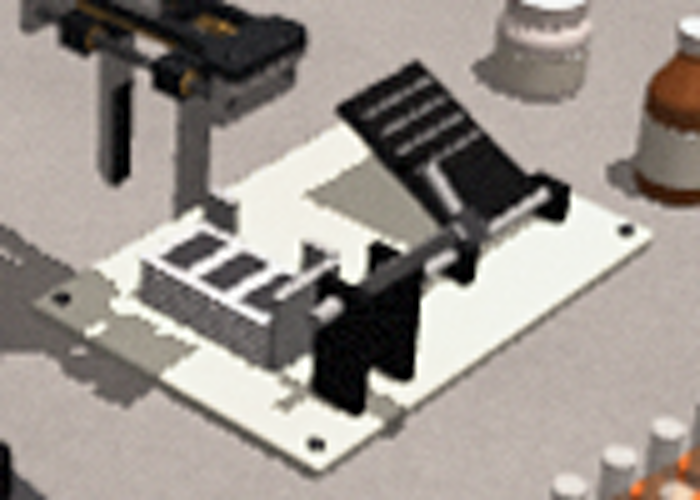

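```bash
python3 -m handwheel '{"linear":[[0,0,-0.04],[0,0,-0.04],[0,0,-0.02],[0,0,-0.009],[0,0,0],[-0.00048,0.00397,0],[-0.00048,0.00397,0],[-0.00048,0.00397,0],[-0.00048,0.00397,0],[-0.00036,0.00298,0],[-0.00024,0.00199,0],[-0.00012,0.00099,0],[0,0,0]],"rotation":[[0,0,0],[0,0,0],[0,0,0],[0,0,0],[0,0,0],[0,0,0],[0,0,0],[0,0,0],[0,0,0],[0,0,0],[0,0,0],[0,0,0],[0,0,0]],"fingers":[0.05,0.05,0.05,0.05,0.05,0.05,0.05,0.05,0.05,0.05,0.05,0.05,0.05]}'
python3 -m handwheel '{"linear":[[-0.00012,0.00099,0],[-0.00012,0.00099,0],[0,0,0]],"rotation":[[0,0,0],[0,0,0],[0,0,0]],"fingers":[0.05,0.05,0.05]}'
python3 -m handwheel '{"linear":[[-0.00012,0.00099,0],[0,0,0]],"rotation":[[0,0,0],[0,0,0]],"fingers":[0.05,0.05]}'
python3 -m handwheel '{"linear":[[-0.00012,0.00099,0],[0,0,0]],"rotation":[[0,0,0],[0,0,0]],"fingers":[0.05,0.05]}'
```

```text
t: 36.05
position: [0.5433, 0.0518, 0.0169]
orientation: [0.663, 0.749, -0.0, -0.0]
ft_force: [0.7, -0.3, 0.1]
gripper_width: 0.05
t: 36.35
position: [0.543, 0.0537, 0.0169]
orientation: [0.663, 0.749, -0.0, -0.0]
ft_force: [-0.1, 0.1, 0.7]
gripper_width: 0.0499
t: 36.55
position: [0.543, 0.0546, 0.017]
orientation: [0.663, 0.749, -0.0, 0.0]
ft_force: [-1.0, 1.1, -0.1]
gripper_width: 0.0499
t: 36.75
position: [0.5429, 0.0548, 0.017]
orientation: [0.663, 0.749, -0.0, 0.0]
ft_force: [-0.0, -7.8, 0.8]
gripper_width: 0.05
```

```bash
python3 -m handwheel '{"linear":[[-0.00012,0.00099,0],[0,0,0],[0.0006,-0.005,0],[0.0018,-0.015,0],[0,0,0.025],[0,0,0.03],[0,0,0]],"rotation":[[0,0,0],[0,0,0],[0,0,0],[0,0,0],[0,0,0],[0,0,0],[0,0,0]],"fingers":[0.05,0.05,0.05,0.05,0.05,0.05,0.05]}'
python3 - <<'E'
from h import *
im,c=grab('wrist','o_wrist')
crop(im,180,20,580,260,2,'o_wc')
E
```

```text
t: 37.45
position: [0.547, 0.0359, 0.0755]
orientation: [0.663, 0.749, 0.002, 0.002]
ft_force: [-0.4, -0.8, -0.2]
gripper_width: 0.0501
```

View pics/o_wc.png

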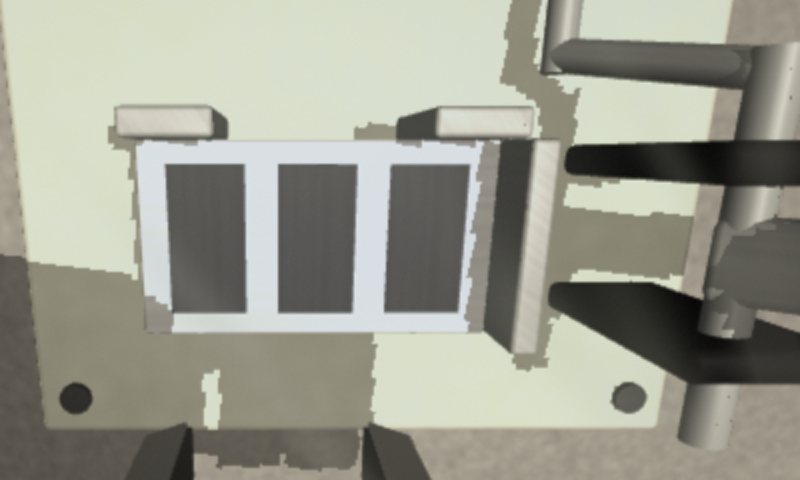

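```bash
python3 - <<'E'
from h import *
im=cv2.imread('pics/o_wrist.png');c=eyes.calibration('wrist')
f=lambda u,v:(180+u/2-.25,20+v/2-.25)
q=[(138,142),(490,141),(485,331),(145,332)]
P=np.array([pt(c,f(*a),.047)[:2] for a in q]);print(P,P.mean(0))
yaw=np.degrees(np.arctan2(*(P[1]-P[0])[::-1]));print(yaw,np.linalg.norm(P[1]-P[0]),np.linalg.norm(P[2]-P[1]))
# pedal from top & scene: near edge corners, at rest
t,c=grab('top','p_top');s,cs=grab('scene','p_scene')
B=P.mean(0);Y=np.radians(6.85);Rm=np.array([[np.cos(Y),-np.sin(Y)],[np.sin(Y),np.cos(Y)]])
H=B+Rm@[.075,.19];
a=np.radians(27)
pad=np.r_[H-Rm@[.105*np.cos(a),0],.032+.105*np.sin(a)]
print("hinge",H,"pad",pad)
for im,cc,n in((t,c,'p_topc'),(s,cs,'p_scc')):
    for X in (np.r_[H,.032],pad):
        u=px(cc,X)[0];cv2.circle(im,tuple(int(round(v)) for v in u),1,(0,0,255),-1)
crop(t,195,130,345,240,5,'p_topc');crop(s,285,165,425,265,5,'p_scc')
E
```

```text
[[0.49411679 0.11892722]
 [0.59752281 0.13166749]
 [0.60827262 0.07432856]
 [0.49977905 0.0610365 ]] [0.54992282 0.09648994]
7.023803413699144 0.10418789951190913 0.05833791083019525
hinge [0.60172607 0.29407897] pad [0.5088382  0.28292054 0.079669  ]
```

View pics/p_topc.png

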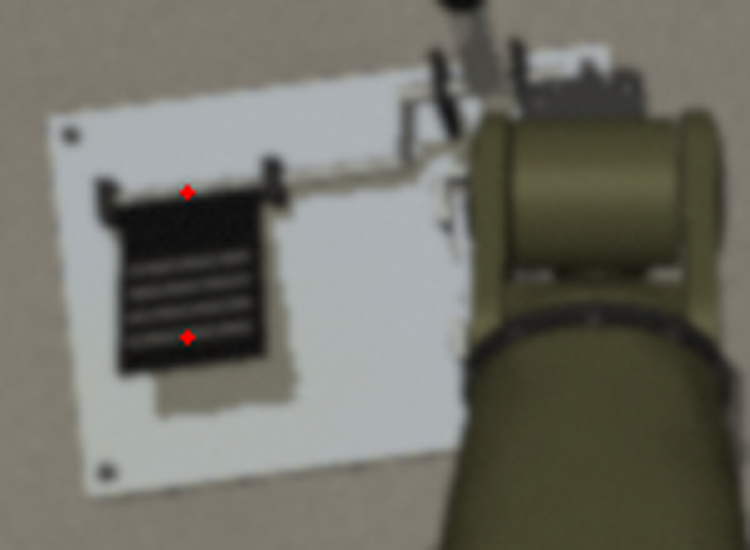

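View pics/p_scc.png

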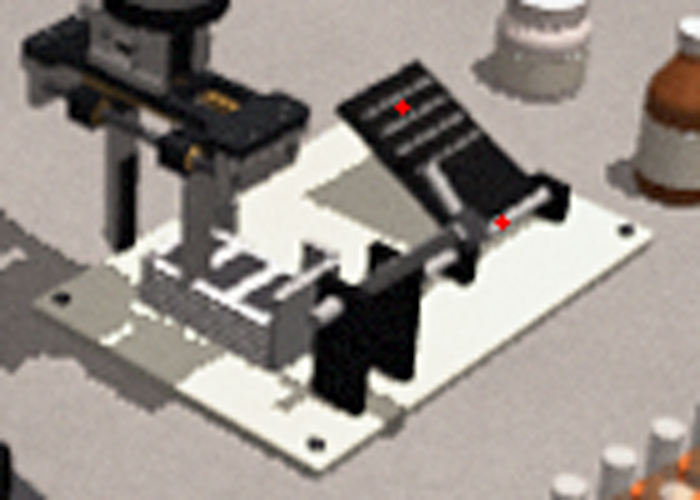

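Pile flush: its top is at crop (138–490,141–332), tight to both posts and the far fence. The pad estimate lies on the ribbed tread in both views. Next: up and over to the pedal with the fingers closed.

```bash
python3 -m handwheel '{"linear":[[0,0,0.045],[0,0,0.045],[-0.0062,0.0412,0],[-0.0062,0.0412,0],[-0.0062,0.0412,0],[-0.0062,0.0412,0],[-0.0062,0.0412,0],[-0.0062,0.0412,0],[0,0,-0.03],[0,0,-0.02],[0,0,0],[0,0,0]],"rotation":[[0,0,0],[0,0,0],[0,0,0],[0,0,0],[0,0,0],[0,0,0],[0,0,0],[0,0,0],[0,0,0],[0,0,0],[0,0,0],[0,0,0]],"fingers":[0,0,0,0,0,0,0,0,0,0,0,0]}'
python3 - <<'E'
from h import *
w,_=grab('wrist','q_wrist')
im,c=grab('scene','q_scene');crop(im,285,145,425,265,5,'q_sc')
im,c=grab('top','q_top');crop(im,195,110,345,240,5,'q_topc')
E
```

```text
t: 38.8
position: [0.5079, 0.2836, 0.1117]
orientation: [0.663, 0.749, -0.001, -0.0]
ft_force: [0.3, 0.3, 0.1]
gripper_width: 0.0005
```

View pics/q_sc.png

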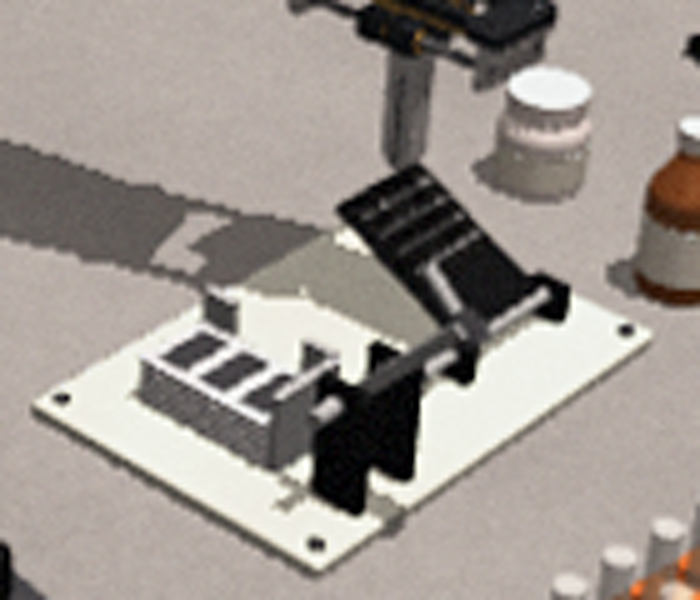

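View pics/q_topc.png

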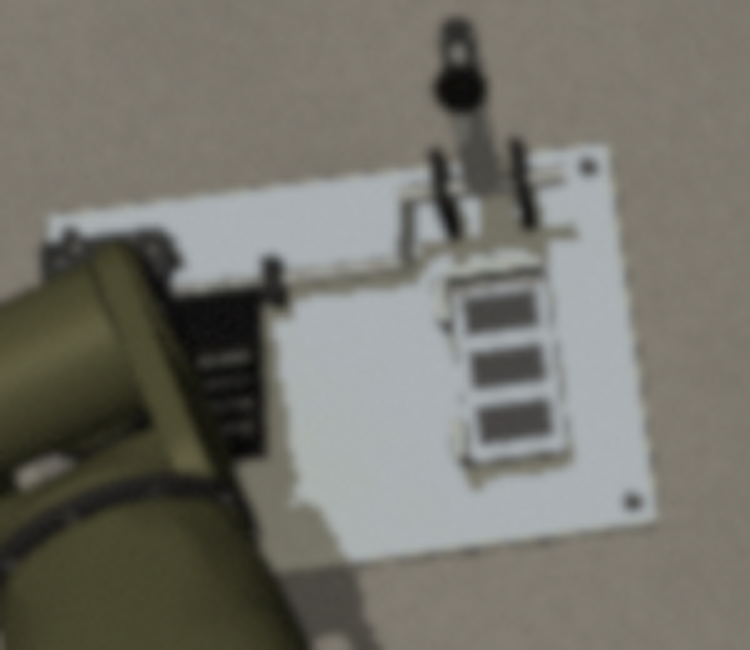

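The pile is still square. Now I press the pedal, stepping down while watching the force.

```bash
python3 -m handwheel '{"linear":[[0.007,0.001,-0.015],[0,0,-0.01],[0,0,-0.005],[0,0,-0.005],[0,0,-0.004],[0,0,-0.004],[0,0,-0.004],[0,0,-0.004],[0,0,0]],"rotation":[[0,0,0],[0,0,0],[0,0,0],[0,0,0],[0,0,0],[0,0,0],[0,0,0],[0,0,0],[0,0,0]],"fingers":[0,0,0,0,0,0,0,0,0]}'
python3 -m handwheel '{"linear":[[0,0,-0.004],[0,0,-0.004],[0,0,-0.004],[0,0,0]],"rotation":[[0,0,0],[0,0,0],[0,0,0],[0,0,0]],"fingers":[0,0,0,0]}'
python3 -m handwheel '{"linear":[[0,0,-0.004],[0,0,-0.003],[0,0,-0.003],[0,0,0]],"rotation":[[0,0,0],[0,0,0],[0,0,0],[0,0,0]],"fingers":[0,0,0,0]}'
```

```text
t: 39.85
position: [0.5149, 0.285, 0.0614]
orientation: [0.663, 0.749, 0.0, 0.0]
ft_force: [-0.5, 0.5, 5.7]
gripper_width: 0.0003
t: 40.25
position: [0.5148, 0.2849, 0.0492]
orientation: [0.663, 0.749, 0.0, -0.0]
ft_force: [-1.6, 0.6, 5.2]
gripper_width: 0.0003
t: 40.65
position: [0.5147, 0.285, 0.0395]
orientation: [0.663, 0.749, -0.0, -0.0]
ft_force: [-5.3, -1.3, 8.5]
gripper_width: 0.0003
```

```bash
python3 -m handwheel '{"linear":[[0,0,-0.002],[0,0,-0.002],[0,0,0]],"rotation":[[0,0,0],[0,0,0],[0,0,0]],"fingers":[0,0,0]}'
python3 -m handwheel '{"linear":[[0,0,-0.002],[0,0,0]],"rotation":[[0,0,0],[0,0,0]],"fingers":[0,0]}'
python3 -m handwheel '{"linear":[[0,0,-0.001],[0,0,0]],"rotation":[[0,0,0],[0,0,0]],"fingers":[0,0]}'
python3 -m handwheel '{"linear":[[0,0,-0.001],[0,0,0]],"rotation":[[0,0,0],[0,0,0]],"fingers":[0,0]}'
```

```text
t: 40.95
position: [0.5147, 0.285, 0.0376]
orientation: [0.663, 0.749, 0.0, -0.0]
ft_force: [-15.5, -6.0, 29.0]
gripper_width: 0.0005
t: 41.15
position: [0.5148, 0.2851, 0.0371]
orientation: [0.663, 0.749, 0.0, -0.0]
ft_force: [-23.4, -8.9, 46.9]
gripper_width: 0.0005
t: 41.35
position: [0.5148, 0.2851, 0.037]
orientation: [0.663, 0.749, 0.0, 0.0]
ft_force: [-26.7, -10.6, 56.9]
gripper_width: 0.0005
t: 41.55
position: [0.5148, 0.2852, 0.0367]
orientation: [0.663, 0.749, 0.0, 0.0]
ft_force: [-32.2, -13.3, 64.8]
gripper_width: 0.0007
```

```bash
python3 - <<'E'
from h import *
w,_=grab('wrist','r_wrist')
im,c=grab('scene','r_scene');crop(im,285,145,425,265,5,'r_sc')
im,c=grab('top','r_top');crop(im,195,110,345,240,5,'r_topc')
E
```

```text
(no output)
```

View pics/r_sc.png

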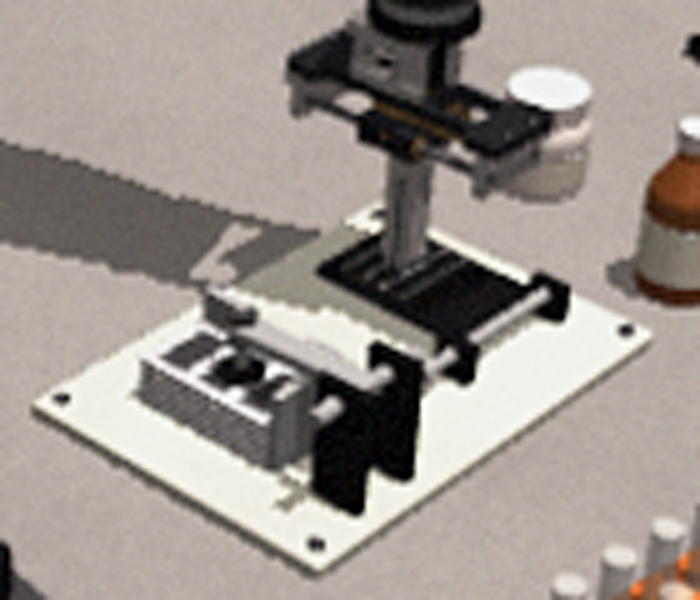

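View pics/r_topc.png

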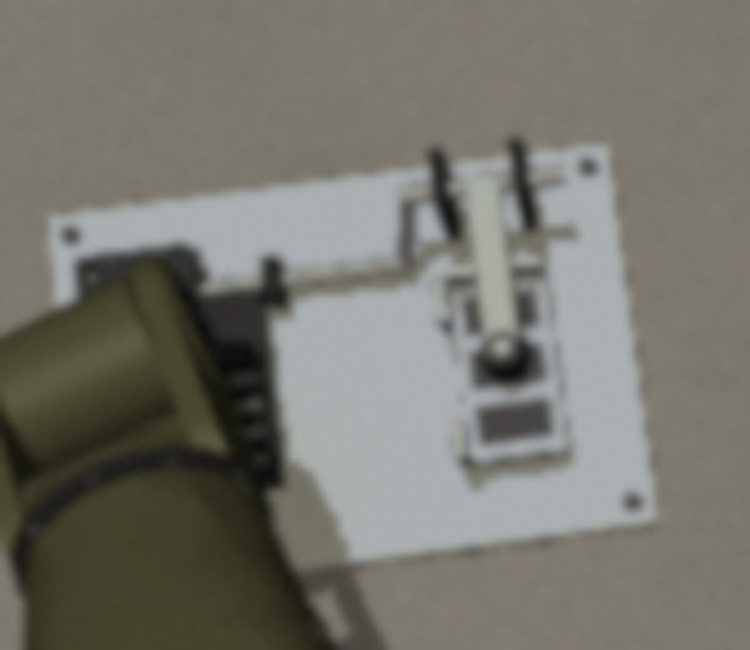

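View pics/r_wrist.png

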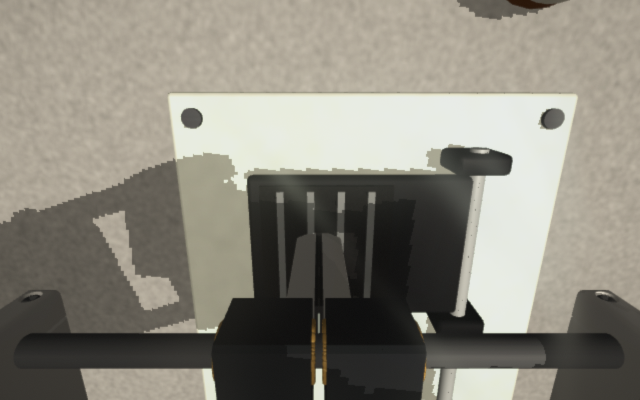

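The pedal is level and the foot is on the middle of the pile. The force rises with no further travel, so it is on its stop. I hold for about 1 s, then release smoothly.

```bash
python3 -m handwheel '{"linear":[[0,0,0],[0,0,0],[0,0,0],[0,0,0],[0,0,0],[0,0,0],[0,0,0],[0,0,0],[0,0,0],[0,0,0]],"rotation":[[0,0,0],[0,0,0],[0,0,0],[0,0,0],[0,0,0],[0,0,0],[0,0,0],[0,0,0],[0,0,0],[0,0,0]],"fingers":[0,0,0,0,0,0,0,0,0,0]}'
python3 -m handwheel '{"linear":[[0,0,0.004],[0,0,0.004],[0,0,0.005],[0,0,0.005],[0,0,0.006],[0,0,0.006],[0,0,0.006],[0,0,0.006],[0,0,0.006],[0,0,0.006],[0,0,0.01],[0,0,0.02],[0,0,0.03],[0,0,0.03],[0,0,0.02],[0,0,0]],"rotation":[[0,0,0],[0,0,0],[0,0,0],[0,0,0],[0,0,0],[0,0,0],[0,0,0],[0,0,0],[0,0,0],[0,0,0],[0,0,0],[0,0,0],[0,0,0],[0,0,0],[0,0,0],[0,0,0]],"fingers":[0,0,0,0,0,0,0,0,0,0,0,0,0,0,0,0]}'
python3 - <<'E'
from h import *
im,c=grab('scene','s_scene');crop(im,285,145,425,265,5,'s_sc')
E
```

```text
t: 42.7
position: [0.5148, 0.2852, 0.0367]
orientation: [0.663, 0.749, 0.001, 0.0]
ft_force: [-30.3, -12.6, 66.2]
gripper_width: 0.0007
t: 44.3
position: [0.5153, 0.2852, 0.1978]
orientation: [0.663, 0.749, 0.002, 0.001]
ft_force: [0.7, -0.0, -0.6]
gripper_width: 0.0006
```

View pics/s_sc.png

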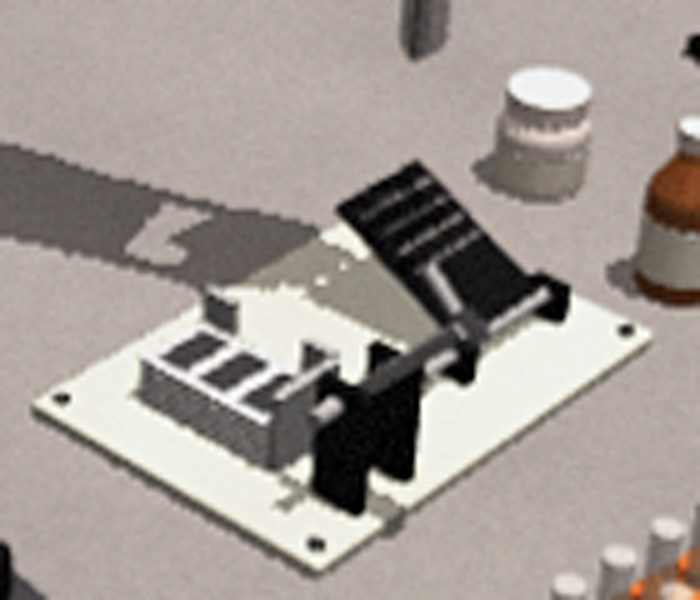

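Pedal is back up and the pile still square. Now to the keeper weight.

```bash
python3 -m handwheel '{"linear":[[0.0081,-0.0384,0],[0.0081,-0.0384,0],[0.0081,-0.0384,0],[0.0081,-0.0384,0],[0.0081,-0.0384,0],[0.0081,-0.0384,0],[0.0081,-0.0384,0],[0.0081,-0.0384,0],[0.0081,-0.0384,0],[0.0081,-0.0384,0],[0.0081,-0.0384,0],[0,0,0],[0,0,0]],"rotation":[[0,0,7.27],[0,0,7.27],[0,0,7.27],[0,0,7.27],[0,0,7.27],[0,0,7.27],[0,0,7.27],[0,0,7.27],[0,0,7.27],[0,0,7.27],[0,0,7.27],[0,0,0],[0,0,0]],"fingers":[0.06,0.06,0.06,0.06,0.06,0.06,0.06,0.06,0.06,0.06,0.06,0.06,0.06]}'
python3 - <<'E'
from h import *
w,c=grab('wrist','t_wrist');crop(w,220,80,420,330,2.4,'t_wc')
E
```

```text
t: 45.65
position: [0.6033, -0.1377, 0.1931]
orientation: [0.028, 1.0, 0.001, -0.002]
ft_force: [0.2, -1.0, -1.1]
gripper_width: 0.0601
```

View pics/t_wrist.png

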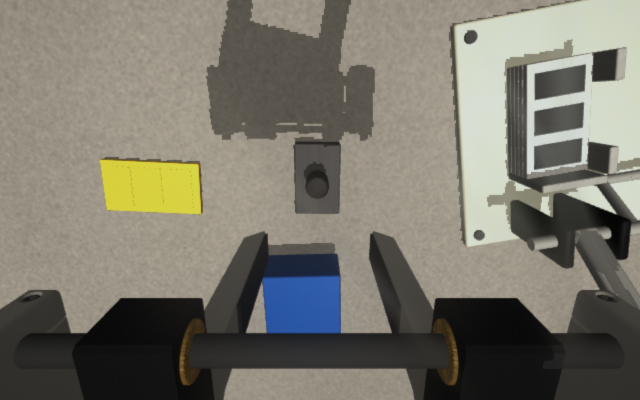

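View pics/t_wc.png

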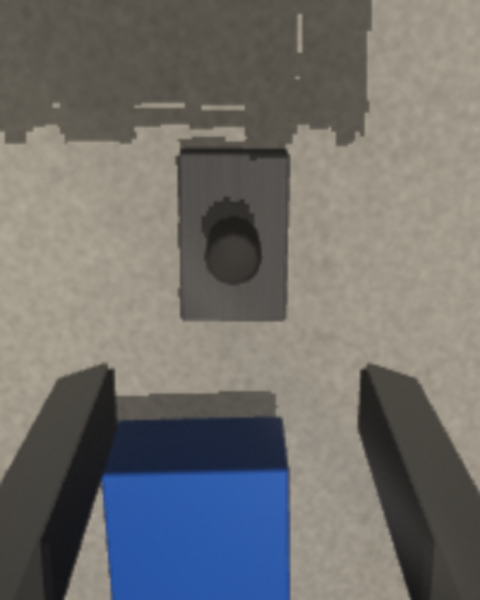

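```bash
python3 - <<'E'
from h import *
c=eyes.calibration('wrist');s=r.state();M=R.from_quat(s['orientation']).as_matrix()
g=lambda u,v:(220+u/2.4-.3,80+v/2.4-.3)
w=np.array([pt(c,g(*q),.018)[:2] for q in [(180,153),(288,152),(287,320),(181,320)]]);print(w.mean(0))
d=w[2]+w[3]-w[0]-w[1];print("yaw",np.degrees(np.arctan2(d[1],d[0])),"jaw-90",np.degrees(np.arctan2(-M[0,1],M[1,1])))
print(pt(c,g(233,257),.052))
E
```

```text
[ 0.60524694 -0.13775599]
yaw -3.302357307194474 jaw-90 -3.1836158105478334
[ 0.60470386 -0.13803212  0.052     ]
```

```bash
python3 -m handwheel '{"linear":[[0.0015,0,-0.04],[0,0,-0.04],[0,0,-0.04],[0,0,-0.025],[0,0,-0.015],[0,0,-0.01],[0,0,0],[0,0,0],[0,0,0],[0,0,0],[0,0,0],[0,0,0],[0,0,0],[0,0,0]],"rotation":[[0,0,0],[0,0,0],[0,0,0],[0,0,0],[0,0,0],[0,0,0],[0,0,0],[0,0,0],[0,0,0],[0,0,0],[0,0,0],[0,0,0],[0,0,0],[0,0,0]],"fingers":[0.06,0.06,0.06,0.06,0.06,0.06,0.06,0.015,0.015,0.015,0.015,0.015,0.015,0.015]}'
```

```text
t: 47.1
position: [0.6057, -0.1379, 0.0254]
orientation: [0.027, 1.0, -0.0, 0.0]
ft_force: [-0.5, -2.1, 4.2]
gripper_width: 0.0233
```

```bash
python3 -m handwheel '{"linear":[[0,0,0.015],[0,0,0.035],[0,0,0.045],[0,0,0.035],[-0.0067,0.0293,0],[-0.0067,0.0293,0],[-0.0067,0.0293,0],[-0.0067,0.0293,0],[-0.0067,0.0293,0],[-0.0067,0.0293,0],[-0.0067,0.0293,0],[-0.0067,0.0293,0],[0,0,0],[0,0,0],[0,0,0]],"rotation":[[0,0,0],[0,0,0],[0,0,0],[0,0,0],[0,0,1.25],[0,0,1.25],[0,0,1.25],[0,0,1.25],[0,0,1.25],[0,0,1.25],[0,0,1.25],[0,0,1.25],[0,0,0],[0,0,0],[0,0,0]],"fingers":[0.015,0.015,0.015,0.015,0.015,0.015,0.015,0.015,0.015,0.015,0.015,0.015,0.015,0.015,0.015]}'
python3 - <<'E'
from h import *
w,c=grab('wrist','u_wrist')
im,c=grab('scene','u_scene');crop(im,285,145,425,265,5,'u_sc')
E
```

```text
t: 48.6
position: [0.5519, 0.0961, 0.155]
orientation: [-0.06, 0.998, -0.0, -0.0]
ft_force: [1.0, -0.5, -5.2]
gripper_width: 0.0238
```

View pics/u_wrist.png

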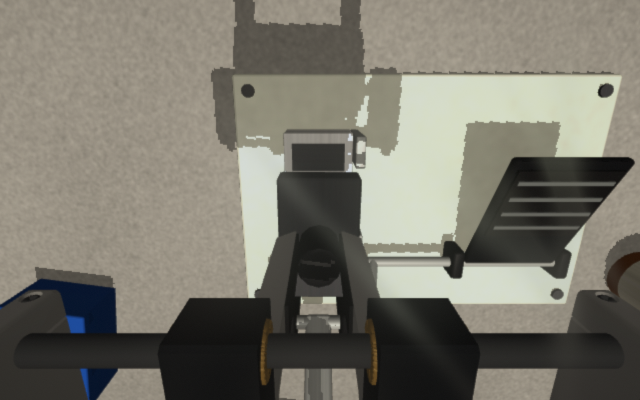

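View pics/u_sc.png

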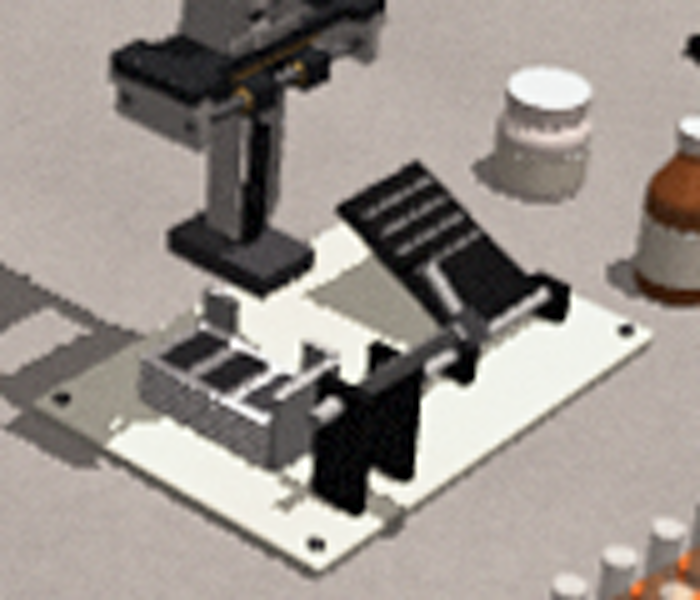

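```bash
python3 -m handwheel '{"linear":[[0,0,-0.03],[0,0,-0.025],[0,0,-0.012],[0,0,-0.006],[0,0,-0.003],[0,0,-0.002],[0,0,0],[0,0,0]],"rotation":[[0,0,0],[0,0,0],[0,0,0],[0,0,0],[0,0,0],[0,0,0],[0,0,0],[0,0,0]],"fingers":[0.015,0.015,0.015,0.015,0.015,0.015,0.015,0.015]}'
python3 -m handwheel '{"linear":[[0,0,-0.001],[0,0,-0.001],[0,0,0]],"rotation":[[0,0,0],[0,0,0],[0,0,0]],"fingers":[0.015,0.015,0.015]}'
```

```text
t: 49.5
position: [0.5522, 0.0968, 0.0776]
orientation: [-0.06, 0.998, 0.0, 0.001]
ft_force: [-0.9, 0.6, -5.2]
gripper_width: 0.0232
t: 49.8
position: [0.5519, 0.0968, 0.0749]
orientation: [-0.06, 0.998, -0.0, -0.0]
ft_force: [0.4, -0.1, -5.0]
gripper_width: 0.0235
```

```bash
python3 -m handwheel '{"linear":[[0,0,-0.001],[0,0,-0.001],[0,0,0]],"rotation":[[0,0,0],[0,0,0],[0,0,0]],"fingers":[0.015,0.015,0.015]}'
python3 -m handwheel '{"linear":[[0,0,-0.0007],[0,0,0]],"rotation":[[0,0,0],[0,0,0]],"fingers":[0.015,0.015]}'
```

```text
t: 50.1
position: [0.5518, 0.0968, 0.0728]
orientation: [-0.06, 0.998, -0.0, -0.0]
ft_force: [-0.2, 0.1, -4.5]
gripper_width: 0.0235
t: 50.3
position: [0.552, 0.0968, 0.0724]
orientation: [-0.06, 0.998, 0.0, 0.0]
ft_force: [-0.1, 0.1, -1.8]
gripper_width: 0.0233
```

Contact: the load is coming off the wrist. Release, rise, and retreat to inspect.

```bash
python3 -m handwheel '{"linear":[[0,0,0],[0,0,0],[0,0,0],[0,0,0],[0,0,0.005],[0,0,0.02],[0,0,0.04],[0,0,0.04],[-0.015,-0.03,0],[-0.015,-0.03,0],[-0.015,-0.03,0],[0,0,0],[0,0,0]],"rotation":[[0,0,0],[0,0,0],[0,0,0],[0,0,0],[0,0,0],[0,0,0],[0,0,0],[0,0,0],[0,0,0],[0,0,0],[0,0,0],[0,0,0],[0,0,0]],"fingers":[0.045,0.045,0.045,0.045,0.045,0.045,0.045,0.045,0.045,0.045,0.045,0.045,0.045]}'
python3 - <<'E'
from h import *
w,c=grab('wrist','v_wrist')
im,c=grab('scene','v_scene');crop(im,285,145,425,265,5,'v_sc')
im,c=grab('top','v_top');crop(im,195,110,345,240,5,'v_topc')
E
```

```text
t: 51.6
position: [0.5071, 0.0066, 0.1778]
orientation: [-0.06, 0.998, 0.0, 0.0]
ft_force: [0.1, -0.1, -0.4]
gripper_width: 0.0447
```

View pics/v_wrist.png

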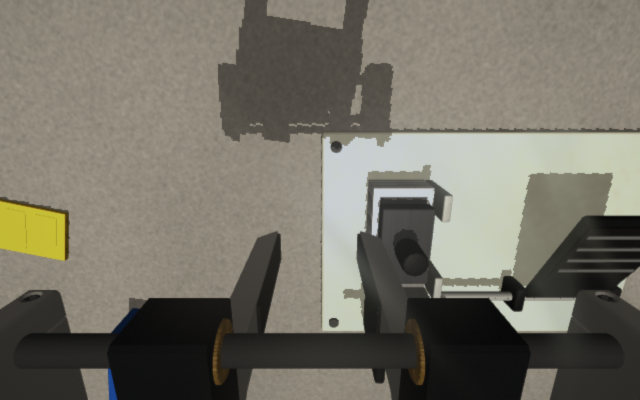

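View pics/v_sc.png

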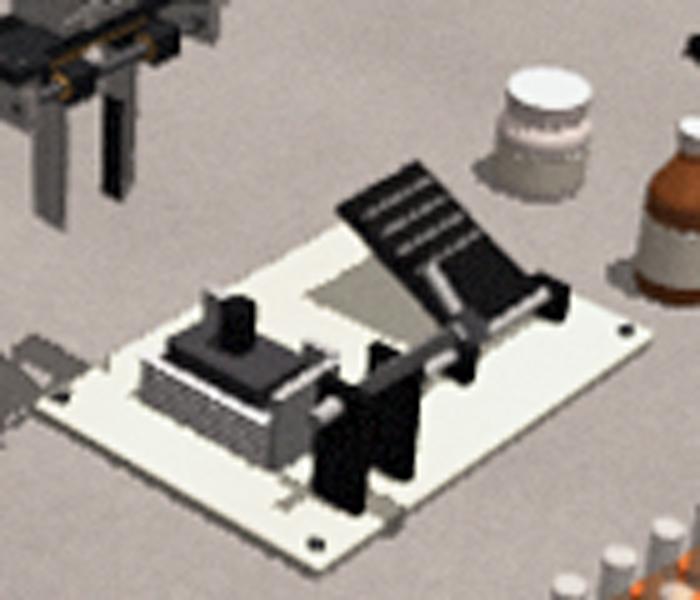

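View pics/v_topc.png

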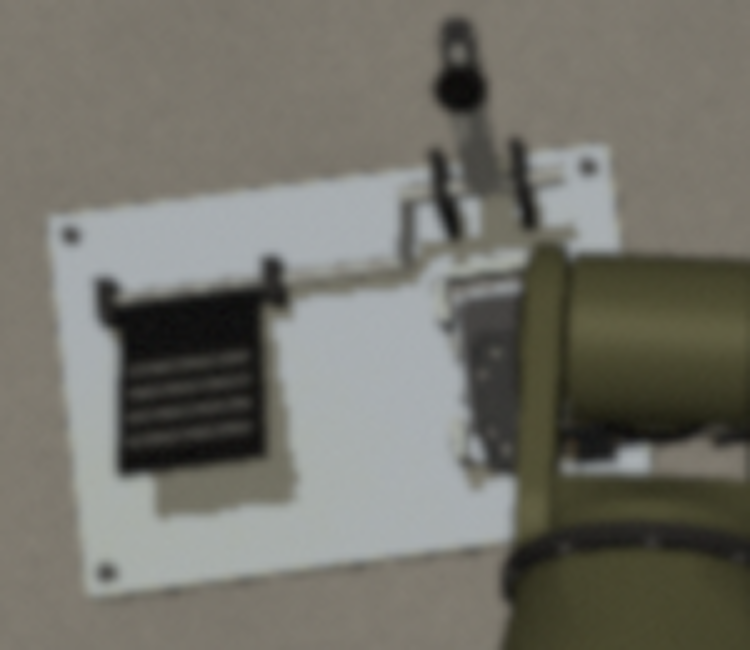

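The weight sits flat. I retreat further for a clear last look.

```bash
python3 -m handwheel '{"linear":[[-0.01,-0.04,0.02],[-0.01,-0.04,0.02],[-0.01,-0.04,0],[0,-0.04,0],[0,-0.04,0],[0,-0.04,0],[0,0,0],[0,0,0],[0,0,0],[0,0,0],[0,0,0],[0,0,0],[0,0,0],[0,0,0],[0,0,0],[0,0,0],[0,0,0],[0,0,0],[0,0,0],[0,0,0]],"rotation":[[0,0,0],[0,0,0],[0,0,0],[0,0,0],[0,0,0],[0,0,0],[0,0,0],[0,0,0],[0,0,0],[0,0,0],[0,0,0],[0,0,0],[0,0,0],[0,0,0],[0,0,0],[0,0,0],[0,0,0],[0,0,0],[0,0,0],[0,0,0]],"fingers":[0.045,0.045,0.045,0.045,0.045,0.045,0.045,0.045,0.045,0.045,0.045,0.045,0.045,0.045,0.045,0.045,0.045,0.045,0.045,0.045]}'
python3 - <<'E'
from h import *
w,cw=grab('wrist','w_wrist');crop(w,440,90,640,290,3,'w_wc')
im,c=grab('scene','w_scene');crop(im,285,145,425,265,5,'w_sc')
im,c=grab('top','w_top');crop(im,150,60,410,260,3,'w_topc')
a=cv2.imread('pics/a_top.png')
d=cv2.absdiff(a,im).max(2)>40
for n,(x,y) in dict(bottle=(175,162),jar=(164,217),tip=(379,116)).items(): print(n,d[y-25:y+25,x-25:x+25].sum())
E
```

```text
t: 53.75
position: [0.4769, -0.2332, 0.2172]
orientation: [-0.06, 0.998, 0.0, -0.0]
ft_force: [-0.3, -0.3, 0.4]
gripper_width: 0.0449
bottle 0
jar 0
tip 0
```

View pics/w_topc.png

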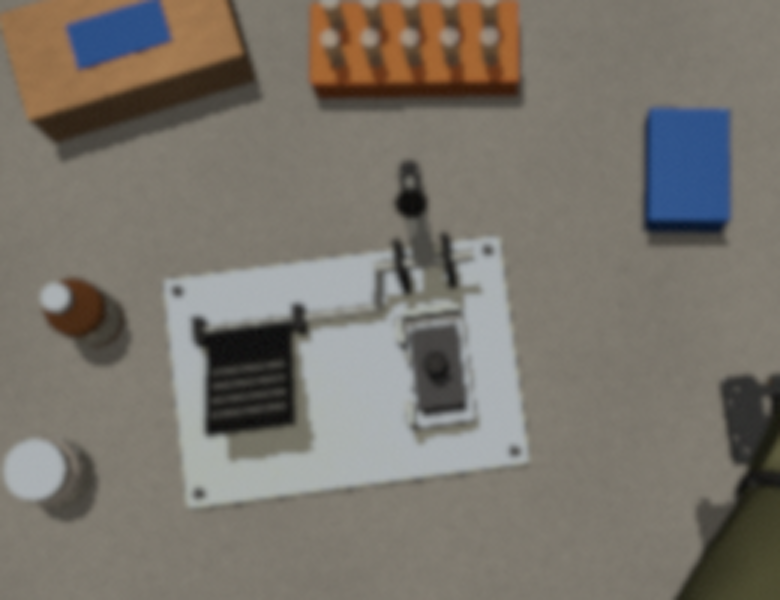

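View pics/w_wc.png

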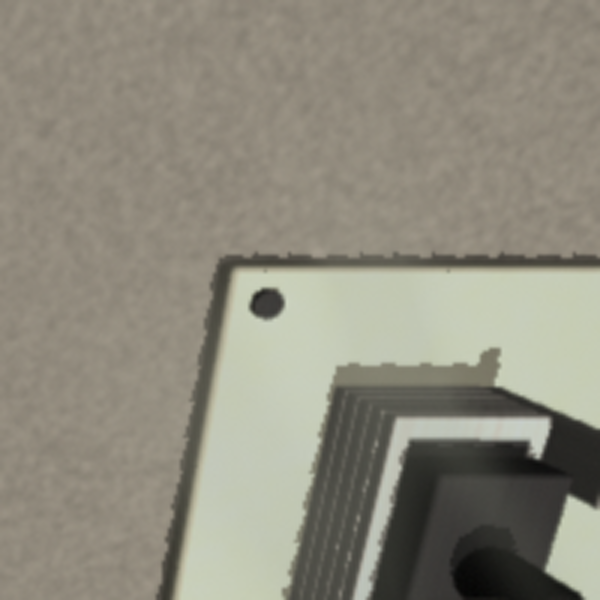

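View pics/w_sc.png

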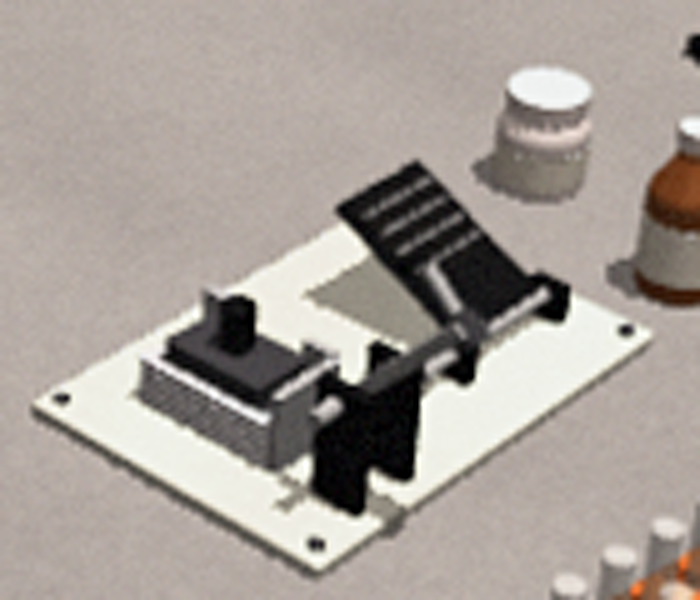

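```bash
python3 -c "
from plant import r
print(r.close_job(), r.state()['t'])"
```

```text
the job is handed in; nothing more can be done
the job is handed in; nothing more can be done
```

The job is done and handed in, at about 54 s of the 210 s allowed.

- **Carriers:** Three loose carriers were on the bench. I added all of them to the two on the press and left the turquoise and yellow look-alikes alone.
- **Tapping:** I tapped the pile of five twice in x and twice in y. The first x tap stopped about 2 mm short because the fingertips rubbed the plate, and the second ran on to a firm stop at the far fence. The second y tap stopped at the same place as the first.
- **Pedal:** I pressed it until the force rose with no more travel and held it for over a second. The foot was on the middle of the pile, and the pedal came back up fully. The wrist force reached about 75 N in all.
- **Weight:** The keeper weight was set down square on the middle of the pile.

**Last checks:** In the top, scene and wrist pictures the pile is flush against both fences, the weight lies flat near the middle, and the pedal is up. Comparing the first and last top pictures shows no change at the bottle, tip box or jar.

**Less certain:**
- I judged the pedal's stop by force and by the tread looking level. The fingertips were about 3 mm higher than I had worked out, probably because they rested on the ribs.
- I saw no carrier knocked aside at any point.
- At one point the fingers touched the base plate lightly, at about 22 N.

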